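# Hang the discharge wand on the hook inside the low cabinet

### The arm

A 6-joint arm with a two-finger parallel gripper is mounted at the origin on a cart in front of the work surface, level with it; the furniture and walls round the work are solid. World frame = base frame: x ahead of the robot, y to its left, z up, the work surface at z = 0. Lengths are in m, angles in rad, forces in N, time in s.
With the tool pointing down it reaches from about 0.275 to 0.85 m from the base axis. Payload 5.2 kg.
Tool frame: the origin (TCP) lies at the very end of the fingers, on their centre line; the grasp point (between the pads) lies 19 mm behind it; x points along the fingers, z is the direction in which the jaws open and shut, and the axes are right-handed (so a half turn about x gives the same grasp; the last joint's range is limited). The gripper opens to 85 mm and grips with 20 to 120 N. Pads are 22 mm wide; open, the fingers measure 114 mm over their backs; the gripper's body (76 mm by 85 mm) begins 54 mm behind the grasp point. The pads swing forward as they close: fully open they stand 13 mm farther back than shut.
Start: joints at [-0.203, 0.259, 1.535, -0, 1.348, -0.203], TCP at [0.55, 0, 0.231] pointing down, gripper open.
Joint ranges: [-3.14, 3.14], [-0.91, 2.08], [0.19, 2.58], [-1.22, 4.36], [0.22, 2.71], [-3.12, 3.12]. Speed limits (rad/s): [2.57, 2.57, 3.14, 3.14, 3.14, 3.14].

### API

Orientations are given as a rotation vector (axis times angle).
In Python, from bench import bot gives the robot as it stands.
- The arm moves only by the shell command python3 -m pendant 'ROWS' [FORCE]. ROWS is JSON, a list of rows, each a list of 3 entries, a list of its own where there are three numbers: the shift along the world's x, y, z in mm, then the turn, a rotation vector about the world's x, y, z in degrees, then the closure, from -1 (fully open) to 1 (shut). A call has exactly 5 rows; each row shifts and turns the commanded pose from where the row before left it; what a row does not reach is not made up. A row lasts 1/8 s, in which the tool goes at most 62.5 mm and 10.7 degrees, less where a joint would pass 70% of its speed; a pose out of reach is approached as far as the arm can. A call with a gripper value outside its range is refused whole. The fingers move at their own pace and stop on an object; FORCE is the grip in N (left out, the last holds). Time passes only in rows, so rows that do not move let the fingers close, or fill a call up. It gives the time, the measured TCP pose, the force and the opening at its end, in the units of the state.
- bot.state(): the state, without advancing time (a new reading comes with each control period).
- bot.snapshot(name): name is "scene" or "side" or "wrist"; returns a dict with "img" (384x512x3 uint8, blue, green, red), "fov_y" (degrees; the focal length in pixels is half the picture's height over the tangent of half this angle, whatever the lens; pixels are square), "cx", "cy" (the principal point, pixels), "rvec" (rotation vector, rad) and "tvec" (3), from world to camera coordinates, as OpenCV has them; the wrist camera has in their place "T_tool_cam" (4x4, takes a point from camera to tool coordinates, whose origin is the TCP and whose axes are the tool frame's). Camera axes: x right, y down, z forward; pixel columns grow to the right and rows downward; lengths in m; the calibration is good to about 2 mm. The wrist camera is an equidistant fisheye: a pixel r from the principal point sees the ray r / f radians off the axis. A picture is of the moment at which its call begins: read the wrist's pose just before it. There is no depth.
- bot.hand_in(): hands the job in, once; it reports no verdict.
Trained networks look in the newest picture that a camera, given by its name, has taken for a name from the list of things; names that differ only in an ending like _2 or _b are one class to them, and where a whole thing is asked for, a point or a joint stands for the part that bears it (a point fixed in the world has none). Each returns a list of dicts, best first, with "p" (0 to 1); they miss things now and then, are a little off and sometimes report something else, mostly with a low value. They report only what shows in the picture. A call takes as long as a camera call.
- bot.recognise(name, camera): "at" ([row, column] in pixels, amid what is visible of it).
- bot.pinpoint(name, camera): "at" ([row, column] in pixels: a listed point, or the origin of a listed thing).
The state is a dict: "time": time; "q": joint angles; "qd": joint speeds; "effort": joint torques, N m; "ee_pos": TCP position; "tool_rot": TCP orientation; "wrist_force": force on the tool from outside, world axes, zero at the start; "ft_torque": the same for the moment, N m; "width": finger opening in m.
Only numpy, scipy, OpenCV 4.12 (cv2) and the standard library are available. Lean on these libraries where they do the work, as an engineer would, in place of code of your own. Each camera call takes 0.05 s, during which the arm holds its last target.

### The job

Put the red-handled discharge wand away: take it from the bench, pass its eye tilted up under the front board of the small grey cabinet, feel for the hook inside with light touches, hang the eye on the hook and let go, so that the wand hangs freely, handle down, its swing all but died out. Never push the wand hard against the cabinet or its hook, and leave the solder reel, tin, card box and heat sink where they are.

Things in the scene. Friction and masses are not known exactly. Their poses are not given: they have to be found in the camera images.
- wand: Red-handled wand, 55 to 90 g, lying flat. Handle with black ribs 78 long, 22 wide, 24 high; black guard 6 x 30 x 24; steel shank 8 wide, 6 thick; flat ring (eye) at the end. Origin: handle's middle, underside. x points along the shank to the eye, y across the handle (22 mm to grip), z up. Handle axis, shank and eye lie at z = 12; tail end at x = -39, guard ends at x = 44, far edge of eye at x = 162.
- eye (a point): Centre of the wand's eye, 148 mm ahead of and 12 mm above the wand's origin: a flat steel ring, 28 mm outside, 18 mm clear hole, 5 mm thick, hole axis along the wand's z. Axes as the wand's. Beware: a fixed rack of screwdrivers, about 0.2 m high, stands on the bench to the left of the wand, between it and the cabinet.
- cabinet: Small grey cabinet, fixed, 190 deep (x), 150 wide (y), 274 high, walls 6 mm. Origin: centre of its underside; x points from the open front (x = -95) to the back wall, z up. The opening is 138 wide, from the floor plate (z = 6) up to the front board; roof underside z = 268. Wand hanging straight: eye centre at z = 209, tail 16 mm above the floor plate. Wand may press on cabinet or hook with at most 15 N.
- front_edge (a point): Middle of the lower edge of the cabinet's front board (yellow strip on it), on the front face: cabinet x = -95, y = 0, z = 230. The board is 6 mm thick and closes the front from here up to the roof, so things enter below it. Axes as the cabinet's.
- hook_mid (a point): Middle of the span where the hook's tip may be: cabinet x = -25, y = 0, z = 238 (top of the tip). The hook's rod is screwed in to a different depth each time, not measured: the tip is up to 20 mm nearer to the front or further back than this point, always at y = 0 and this height; feel for it. It does not yield. Roof 30 mm above, board edge 8 mm below this height.
- trough_mid (a point): Lowest point of the hook's bar axis if the tip were at hook_mid: cabinet x = -17, y = 0, z = 213.5; it shifts with the tip. The hook is 6 mm round bar coated with black grippy rubber: from the back wall level at axis height z = 228, from 25 mm behind the tip down to the trough 6 to 10 mm behind the tip, then up to the tip, leaning 15 degrees to the front.
- solder_reel: Grey reel of solder lying flat, 53 mm across, 24 mm high, loose bystander. Origin: centre of its underside, z up.
- tip_tin: Round white tin, 31 mm across, 14 mm high, loose bystander. Origin: centre of its underside, z up.
- fuse_pack: Small cream card box, 30 x 50 x 16 mm, loose bystander. Origin: centre of its underside, z up.
- heat_sink: Grey finned heat sink, 30 x 35 x 18 mm, loose bystander. Origin: centre of its underside, z up.

How it is judged:
On the way, in this order (a step that is already met when the one before it is completed fails the run):
1. the wand is picked up from the bench (origin 60 mm up) (height (world z) of wand above 0.06 m), for 0.1 s.
2. the eye is inside the cabinet, behind the front board and above its lower edge (x of eye in the frame of cabinet between -0.085 and 0.04 m and y of eye in the frame of cabinet between -0.05 and 0.05 m and z of eye in the frame of cabinet between 0.232 and 0.268 m), for 0.1 s.
At the end, for the whole second after the job is handed in: The wand hangs by its eye on the hook, let go, swinging at most a little (under 0.25 m/s, 2 rad/s): eye centre 195 to 228 mm above the cabinet's underside, within 20 mm of its middle plane, 25 to 145 mm behind its front face, shank within 0.3 rad of vertical, handle down (x of eye in the frame of cabinet between -0.07 and 0.05 m and y of eye in the frame of cabinet between -0.02 and 0.02 m and z of eye in the frame of cabinet between 0.195 and 0.228 m and angle between wand's own x axis and vertical below 0.3 rad and contact force between wand and the fingers below 0.1 N and linear speed of wand below 0.25 m/s and angular speed of wand below 2 rad/s); the robot touches nothing.
It fails at once if the wand is pressed on the cabinet or its hook with more than 15 N (contact force between wand and cabinet above 15 N).
It fails at once if a bystander (solder reel, tin, card box, heat sink) is moved more than 20 mm (distance of any of solder_reel, tip_tin, fuse_pack, heat_sink from where it was at the start of the episode above 0.02 m).
It also fails if it takes over 72 s, if anything falls off the work surface, if the arm or the gripper's body presses on something with over 40 N, if the wrist force passes 120 N, or if a joint passes its speed limit or range.

## Working session

There is one attempt and no reset: what is moved stays moved. The work goes in short steps, Python scripts to look and compute and a shell command to move; the robot and the scene stay as the last step left them, time stands still between calls to the robot, and variables do not carry over. Pictures are saved under pics/ and viewed, and the job is handed in when it is done.

```bash
ls; mkdir -p pics; python3 - <<'E'
from bench import bot
import cv2
print(bot.state())
for n in ["scene","side","wrist"]:
    s=bot.snapshot(n); cv2.imwrite(f"pics/{n}0.png",s["img"])
    print(n,{k:v for k,v in s.items() if k!="img"})
    for o in ["wand","eye","cabinet","front_edge","hook_mid","solder_reel","tip_tin","fuse_pack","heat_sink"]:
        try: print(o,bot.pinpoint(o,n)[:2], bot.recognise(o,n)[:1])
        except Exception as e: print(o,e)
print(bot.state()["time"])
E
```

```text
pics
{'time': 0.0, 'q': array([-2.02784755e-01,  2.59355477e-01,  1.53611590e+00, -1.36233588e-05,
        1.34797314e+00, -2.02768384e-01]), 'qd': array([ 1.72352944e-03, -1.59152811e-03, -1.97032640e-05, -1.60230516e-04,
       -2.91654668e-03,  9.68151416e-04]), 'effort': array([ 1.06436883e-04, -4.46029150e+01, -2.90570551e+01, -7.42485804e-05,
        1.18754001e-02, -2.51378208e-05]), 'ee_pos': array([5.49465162e-01, 1.37025583e-04, 2.30454799e-01]), 'tool_rot': array([2.93247533e-04, 1.57261290e+00, 2.72274767e-04]), 'wrist_force': array([-0.66838637,  0.80948969, -0.40066388]), 'ft_torque': array([-0.02841944, -0.01071725, -0.01183877]), 'width': 0.08540386299376485}
scene {'fov_y': 43.74006027760393, 'cx': 249.7174526895829, 'cy': 193.39274411769648, 'rvec': array([ 2.13354399, -0.79737942,  0.37761467]), 'tvec': array([-0.47693028,  0.27142051,  1.92669236])}
wand [{'at': [252.5, 282.2], 'p': 0.48}] [{'at': [245.8, 283.7], 'p': 0.62}]
eye [{'at': [246.6, 319.6], 'p': 0.65}] [{'at': [248.9, 285.9], 'p': 0.66}]
cabinet [{'at': [172.0, 222.0], 'p': 0.85}] [{'at': [157.6, 214.1
[... 1526 characters left out ...]
7e-01,  9.55473063e-01,
        -1.41836923e-01],
       [-9.85968468e-05, -9.55473122e-01, -2.95078131e-01,
         7.54788003e-02],
       [ 9.99999938e-01,  5.14195640e-06, -3.50787914e-04,
         4.57674165e-05],
       [ 0.00000000e+00,  0.00000000e+00,  0.00000000e+00,
         1.00000000e+00]])}
wand [] [{'at': [18.5, 328.9], 'p': 0.24}]
eye [] []
cabinet [] [{'at': [16.7, 326.6], 'p': 0.56}]
front_edge [] [{'at': [18.1, 331.3], 'p': 0.87}]
hook_mid [] [{'at': [17.9, 327.5], 'p': 0.73}]
solder_reel [] []
tip_tin [{'at': [288.8, 178.8], 'p': 0.56}] [{'at': [293.7, 176.3], 'p': 0.84}]
fuse_pack [{'at': [31.0, 131.1], 'p': 0.62}] [{'at': [29.3, 125.9], 'p': 0.78}]
heat_sink [] []
2.85
```

View images.

View pics/scene0.png

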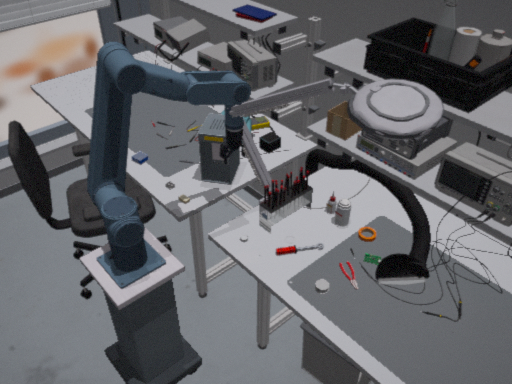

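View pics/side0.png

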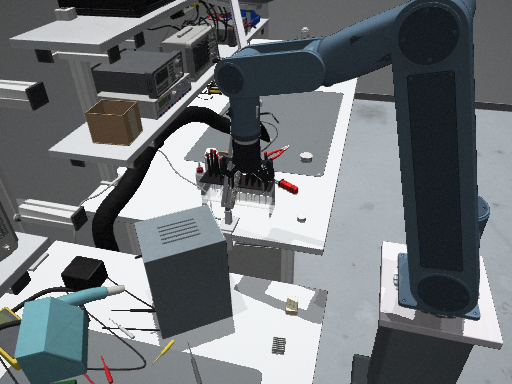

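View pics/wrist0.png

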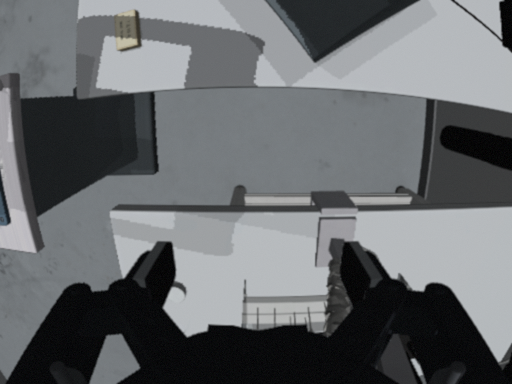

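```bash
cat > h.py <<'E'
import numpy as np, cv2
from scipy.spatial.transform import Rotation as R
CAL={"scene":dict(fov=43.74006027760393,c=(249.7174526895829,193.39274411769648),r=[2.13354399,-0.79737942,0.37761467],t=[-0.47693028,0.27142051,1.92669236]),
"side":dict(fov=49.54324709212851,c=(255.55032578692072,191.4943428005563),r=[0.33608796,-2.65016942,1.36634382],t=[0.5137379,0.26605742,1.19167815])}
T=np.array([[3.36685702e-04,-2.95078147e-01,9.55473063e-01,-1.41836923e-01],[-9.85968468e-05,-9.55473122e-01,-2.95078131e-01,7.54788003e-02],[9.99999938e-01,5.14195640e-06,-3.50787914e-04,4.57674165e-05],[0,0,0,1]])
def ray(cam,rc,pose=None):
    r,c=rc
    if cam=="wrist":
        f=192/np.tan(np.radians(65.70646984690485)/2)
        u=np.array([c-257.30509906496894,r-190.77500963755952]);rr=np.hypot(*u);th=rr/f
        d=np.r_[u/rr*np.sin(th),np.cos(th)]
        p,rv=pose;Rt=R.from_rotvec(rv).as_matrix()
        return Rt@T[:3,3]+p, Rt@T[:3,:3]@d
    k=CAL[cam];f=192/np.tan(np.radians(k["fov"])/2)
    d=np.array([(c-k["c"][0])/f,(r-k["c"][1])/f,1]);M=R.from_rotvec(k["r"]).as_matrix()
    return -M.T@np.array(k["t"]),M.T@(d/np.linalg.norm(d))
def onz(cam,rc,z,pose=None):
    o,d=ray(cam,rc,pose);return o+d*(z-o[2])/d[2]
def tri(*rays):
    A=0;b=0
    for o,d in rays:
        P=np.eye(3)-np.outer(d,d);A=A+P;b=b+P@o
    x=np.linalg.solve(A,b);return x,[np.linalg.norm((np.eye(3)-np.outer(d,d))@(x-o)) for o,d in rays]
def proj(cam,X,pose=None):
    X=np.asarray(X,float)
    if cam=="wrist":
        p,rv=pose;Rt=R.from_rotvec(rv).as_matrix();y=T[:3,:3].T@(Rt.T@(X-p)-T[:3,3])
        f=192/np.tan(np.radians(65.70646984690485)/2);th=np.arctan2(np.hypot(y[0],y[1]),y[2]);u=y[:2]/np.hypot(y[0],y[1])*th*f
        return np.array([u[1]+190.77500963755952,u[0]+257.30509906496894])
    k=CAL[cam];f=192/np.tan(np.radians(k["fov"])/2)
    y=R.from_rotvec(k["r"]).as_matrix()@X+np.array(k["t"]);return np.array([y[1]/y[2]*f+k["c"][1],y[0]/y[2]*f+k["c"][0]])
E
python3 - <<'E'
from h import *
np.set_printoptions(precision=4,suppress=True)
print(tri(ray("scene",[252.5,282.2]),ray("side",[188.3,291.5])))
print("eye",onz("scene",[246.6,319.6],.012), "wand",onz("scene",[252.5,282.2],0),onz("side",[188.3,291.5],0))
print("cab",tri(ray("scene",[172,222]),ray("side",[307.8,191.9])),onz("scene",[172,222],0),onz("side",[307.8,191.9],0))
print("fe",tri(ray("scene",[144.8,213.7]),ray("side",[232,215.7])))
print("hm",tri(ray("scene",[132.9,218.2]),ray("side",[240.5,185.6])))
for n in("scene","side"):
    im=cv2.imread(f"pics/{n}0.png")
    a=im[80:290,150:360] if n=="scene" else im[130:360,130:330]
    cv2.imwrite(f"pics/{n}0z.png",cv2.resize(a,None,fx=2.8,fy=2.6,interpolation=3) if 0 else cv2.resize(a,None,fx=2.6,fy=2.6,interpolation=3))
E
```

```text
(array([ 0.4884, -0.3694,  0.0056]), [np.float64(0.0017792390473937976), np.float64(0.0017792390473937434)])
eye [ 0.6211 -0.4509  0.012 ] wand [ 0.4901 -0.3659  0.    ] [ 0.4915 -0.3788  0.    ]
cab (array([ 0.6526,  0.2407, -0.0078]), [np.float64(0.0026376334138727537), np.float64(0.0026376334138724753)]) [0.6495 0.2331 0.    ] [0.6465 0.2478 0.    ]
fe (array([0.577 , 0.1798, 0.225 ]), [np.float64(0.007234676715145784), np.float64(0.0072346767151458555)])
hm (array([0.6399, 0.2328, 0.2338]), [np.float64(0.0018325517577508536), np.float64(0.0018325517577508466)])
```

View pics/scene0z.png

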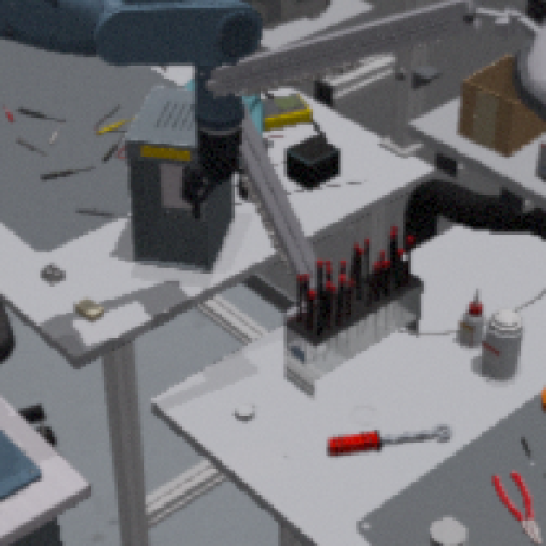

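View pics/side0z.png

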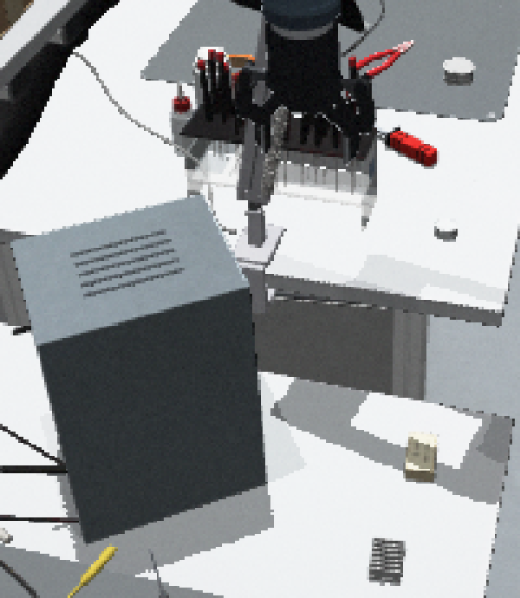

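```bash
python3 - <<'E'
from h import *
np.set_printoptions(precision=3,suppress=True)
S=lambda x,y:[80+y/2.6,150+x/2.6]
D=lambda x,y:[130+y/2.6,130+x/2.6]
print("rack base scene",[onz("scene",S(x,y),0) for x,y in [(287,378),(315,390),(420,325)]])
print("rack base side",[onz("side",D(x,y),0) for x,y in [(362,225),(195,190)]])
print("rack top sc",[onz("scene",S(x,y),.2) for x,y in [(300,280),(408,238),(392,232)]])
print("rack top side",[onz("side",D(x,y),.2) for x,y in [(200,55),(215,55)]])
print("clamp",onz("scene",S(300,270),.05),onz("side",D(258,240),.02),tri(ray("scene",S(300,262)),ray("side",D(254,210))))
# lamp arm elbow
o,d=ray("scene",S(215,80))
for s in np.arange(1.3,2.2,.05):
    X=o+d*s;print(X,proj("side",X))
for n,cam,px in [("tin",'scene',[242.8,244.9]),("tin",'side',[219.4,303.5]),("fuse",'scene',S(90,310)),("fuse",'side',[305.7,291.6]),("sink",'scene',[185.9,172.1]),("sink",'side',[345.2,281.9]),("reel","side",[159.8,308.5]),("reel","scene",[285,319.7])]:
    print(n,cam,onz(cam,px,0))
print("bench edges",[onz("scene",S(*p),0) for p in [(155,403),(75,360),(300,260)]])
print("cab corners scene base",[onz("scene",S(*p),0) for p in [(133,255),(210,270)]],"top",[onz("scene",S(*p),.274) for p in [(130,143),(198,150)]])
print("cab top side",[onz("side",D(*p),.274) for p in [(10,238),(38,345),(248,287),(200,195)]], "base",[onz("side",D(*p),0) for p in [(85,542),(267,485)]])
E
```

```text
rack base scene [array([ 0.532, -0.186,  0.   ]), array([ 0.547, -0.238,  0.   ]), array([ 0.801, -0.237,  0.   ])]
rack base side [array([ 0.534, -0.19 , -0.   ]), array([ 0.783, -0.212,  0.   ])]
rack top sc [array([ 0.554, -0.189,  0.2  ]), array([ 0.764, -0.223,  0.2  ]), array([ 0.756, -0.194,  0.2  ])]
rack top side [array([ 0.77, -0.25,  0.2 ]), array([ 0.751, -0.255,  0.2  ])]
clamp [ 0.704 -0.028  0.05 ] [ 0.652 -0.104  0.02 ] (array([ 0.651, -0.07 ,  0.107]), [np.float64(0.013210836573546549), np.float64(0.013210836573546695)])
[ 0.201 -0.43   0.788] [-48.523 409.563]
[ 0.228 -0.396  0.764] [-36.706 397.533]
[ 0.255 -0.362  0.74 ] [-24.747 385.359]
[ 0.282 -0.328  0.715] [-12.644 373.038]
[ 0.31  -0.294  0.691] [ -0.393 360.567]
[ 0.337 -0.259  0.667] [ 12.008 347.943]
[ 0.364 -0.225  0.642] [ 24.561 335.164]
[ 0.391 -0.191  0.618] [ 37.27  322.226]
[ 0.418 -0.157  0.594] [ 50.137 309.127]
[ 0.446 -0.123  0.569] [ 63.166 295.864]
[ 0.473 -0.088  0.545] [ 76.36  282.433]
[ 0.5   -0.054  0.521] [ 89.721 268.832]
[ 0.527 -0.02   0.497] [103.253 255.056]
[0.555 0.014 0.472] [11
[... 175 characters left out ...]
e [ 0.411 -0.223  0.   ]
tin side [ 0.415 -0.203  0.   ]
fuse scene [0.385 0.18  0.   ]
fuse side [0.383 0.174 0.   ]
sink scene [0.398 0.303 0.   ]
sink side [0.382 0.301 0.   ]
reel side [ 0.462 -0.604  0.   ]
reel scene [ 0.479 -0.583  0.   ]
bench edges [array([ 0.328, -0.088,  0.   ]), array([0.289, 0.086, 0.   ]), array([0.769, 0.042, 0.   ])]
cab corners scene base [array([0.541, 0.261, 0.   ]), array([0.621, 0.129, 0.   ])] top [array([0.526, 0.219, 0.274]), array([0.6  , 0.124, 0.274])]
cab top side [array([0.771, 0.238, 0.274]), array([0.678, 0.36 , 0.274]), array([0.53 , 0.25 , 0.274]), array([0.62 , 0.133, 0.274])] base [array([0.682, 0.357, 0.   ]), array([0.529, 0.248, 0.   ])]
```

```bash
python3 - <<'E'
from h import *
np.set_printoptions(precision=3,suppress=True)
S=lambda x,y:[80+y/2.6,150+x/2.6]
pose=(np.array([.5495,0,.2305]),[0.0003,1.5726,.0003])
o1,a=ray("scene",S(302,272));_,b=ray("scene",S(250,140));n1=np.cross(a,b);n1/=np.linalg.norm(n1)
for r in [(235,337),(262,336),(290,336),(320,335)]:
    o,d=ray("wrist",r,pose); s=n1@(o1-o)/(n1@d); X=o+d*s; print("w",r,X,proj("side",X),proj("scene",X))
im=cv2.imread("pics/wrist0.png");cv2.imwrite("pics/wz.png",cv2.resize(im[180:384,230:512],None,fx=2.8,fy=2.8,interpolation=3))
im=cv2.imread("pics/side0.png");cv2.imwrite("pics/sz.png",cv2.resize(im[0:240,130:330],None,fx=2.5,fy=2.5,interpolation=3))
E
```

```text
w (235, 337) [ 0.693 -0.154 -0.101] [237.76  224.979] [222.468 281.065]
w (262, 336) [ 0.657 -0.132  0.029] [215.041 230.436] [202.328 273.132]
w (290, 336) [ 0.634 -0.115  0.117] [198.194 233.897] [187.338 267.226]
w (320, 335) [ 0.618 -0.104  0.177] [185.415 236.673] [176.608 262.999]
```

View pics/wz.png

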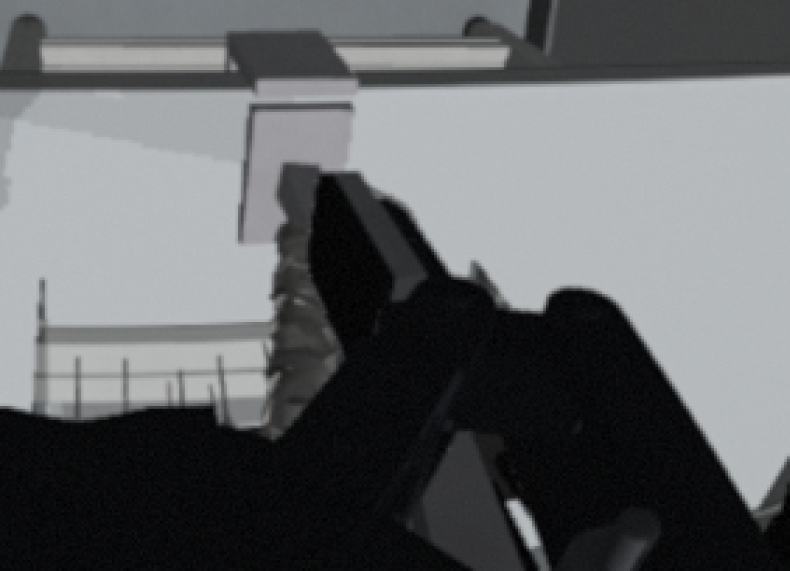

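View pics/sz.png

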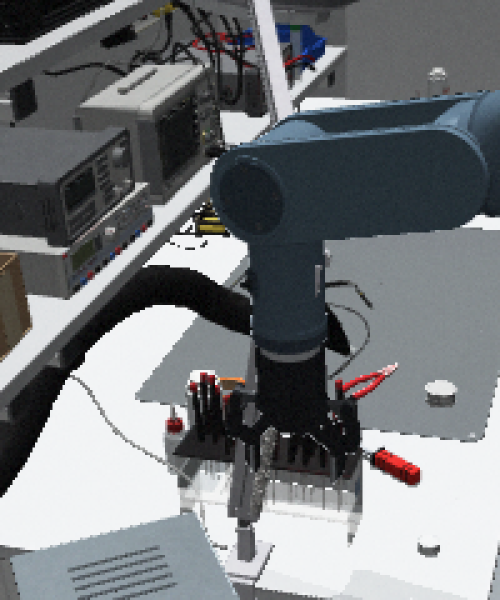

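```bash
python3 - <<'E'
from h import *
np.set_printoptions(precision=3,suppress=True)
S=lambda x,y:[80+y/2.6,150+x/2.6]
Z=lambda x,y:[y/2.5,130+x/2.5]
o1,a=ray("side",Z(283,118));_,b=ray("side",Z(256,2));n1=np.cross(a,b);n1/=np.linalg.norm(n1)
for p in [(215,80),(250,68),(300,52),(350,38),(420,18),(465,8)]:
    o,d=ray("scene",S(*p)); s=n1@(o1-o)/(n1@d); X=o+d*s; print(p,X,proj("side",X))
print(ray("side",(0,0))[0],ray("scene",(0,0))[0])
E
```

```text
(215, 80) [ 0.525 -0.022  0.498] [102.301 256.025]
(250, 68) [ 0.551 -0.074  0.53 ] [ 81.893 251.275]
(300, 52) [ 0.586 -0.144  0.572] [ 56.326 245.324]
(350, 38) [ 0.618 -0.21   0.609] [ 34.688 240.288]
(420, 18) [ 0.661 -0.298  0.658] [  8.142 234.109]
(465, 8) [ 0.687 -0.352  0.684] [ -5.615 230.907]
[0.262 0.919 0.917] [-0.507 -1.319  1.42 ]
```

```bash
python3 -m pendant '[[[-35,27,0],[0,0,0],-1],[[-35,27,0],[0,0,0],-1],[[-35,27,0],[0,0,0],-1],[[-40,-20,0],[0,0,10],-1],[[-30,-40,0],[0,0,10],-1]]' 60
```

```text
time: 3.48
ee_pos: [0.3754, 0.0241, 0.2314]
tool_rot: [-0.273, 1.553, 0.273]
wrist_force: [0.2, -1.1, 0.3]
width: 0.0854
```

```bash
python3 -m pendant '[[[-10,-60,0],[0,0,10],-1],[[0,-60,0],[0,0,10],-1],[[0,-60,0],[0,0,10],-1],[[10,-60,0],[0,0,8],-1],[[30,-50,-10],[0,0,0],-1]]'
```

```text
time: 4.1
ee_pos: [0.4109, -0.2413, 0.2225]
tool_rot: [-0.719, 1.449, 0.714]
wrist_force: [0.6, -0.4, 0.5]
width: 0.0857
```

```bash
python3 -m pendant '[[[35,-45,-20],[0,0,0],-1],[[40,-36,-25],[0,0,0],-1],[[40,-36,-25],[0,0,0],-1],[[40,-30,-25],[0,0,0],-1],[[0,0,0],[0,0,0],-1]]'; python3 - <<'E'
from bench import bot
from h import *
np.set_printoptions(precision=4,suppress=True)
s=bot.state();im=bot.snapshot("wrist")["img"];cv2.imwrite("pics/w1.png",im)
pose=(s["ee_pos"],s["tool_rot"]);print(s["time"],pose,s["q"])
for o,z in [("wand",0),("eye",.012)]:
    for r in bot.pinpoint(o,"wrist"): print(o,r,onz("wrist",r["at"],z,pose))
for n in("scene","side"):
    cv2.imwrite(f"pics/{n}1.png",bot.snapshot(n)["img"])
E
```

```text
time: 4.72
ee_pos: [0.5661, -0.3859, 0.1205]
tool_rot: [-0.711, 1.452, 0.722]
wrist_force: [-0.5, 1.5, -0.2]
width: 0.0852
4.725 (array([ 0.5661, -0.3859,  0.1205]), array([-0.7112,  1.4519,  0.7223])) [-0.7608  0.5832  1.3127  0.      1.2529 -1.679 ]
wand {'at': [118.1, 224.3], 'p': 0.68} [ 0.4991 -0.3712  0.    ]
eye {'at': [272.4, 248.5], 'p': 0.59} [ 0.6286 -0.4446  0.012 ]
```

View pics/w1.png

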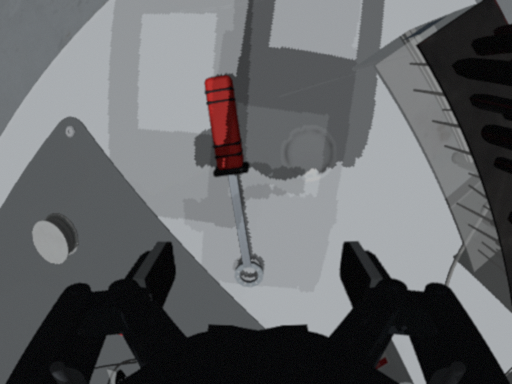

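View pics/scene1.png

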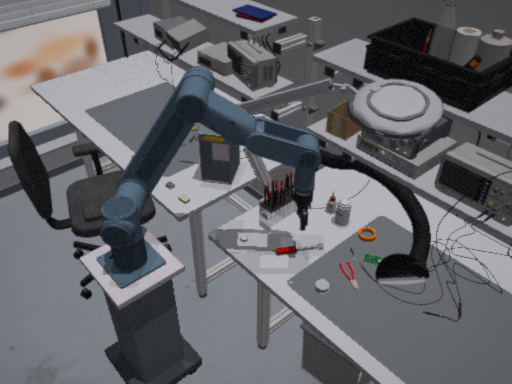

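View pics/side1.png

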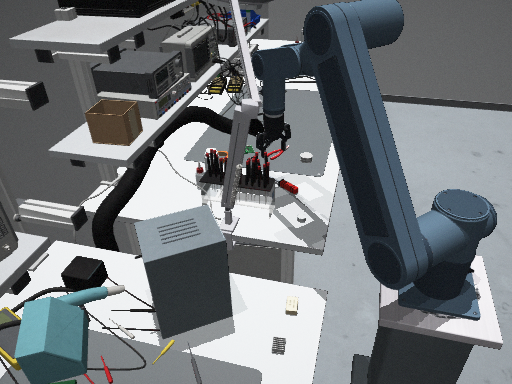

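```bash
cat >> h.py <<'E'
def toolT(wx_dir, lean):  # tool rot from world dir unit wx (horizontal) with lean deg back; tool y=-wx
    wx=np.array(wx_dir,float);wx/=np.linalg.norm(wx);z=np.array([0,0,1.]);wy=np.cross(z,wx)
    M0=np.stack([-z,-wx,np.cross(-z,-wx)],1)
    return R.from_rotvec(np.radians(lean)*wy)*R.from_matrix(M0)
def delta(state,p,Rt):
    d=(np.array(p)-state["ee_pos"])*1000;r=(Rt*R.from_rotvec(state["tool_rot"]).inv()).as_rotvec(degrees=True);return d,r
E
python3 - <<'E'
from h import *
from bench import bot
np.set_printoptions(precision=2,suppress=True)
s=bot.state();wx=np.array([.1295,-.0734,0])
print(delta(s,[.5039,-.3739,.008],toolT(wx,30)),delta(s,[.5039,-.3739,.008],toolT(wx,0)))
E
```

```text
(array([ -61.83,   11.17, -120.55]), array([16.64, 25.15,  7.62])) (array([ -61.83,   11.17, -120.55]), array([0.09, 0.1 , 7.81]))
```

```bash
python3 -m pendant '[[[-16,3,-18],[4.2,6.3,1.9],-1],[[-16,3,-18],[4.2,6.3,1.9],-1],[[-16,3,-18],[4.2,6.3,1.9],-1],[[-14,2,-16],[4.0,6.2,1.9],-1],[[0,0,0],[0,0,0],-1]]'; python3 - <<'E'
from h import *
from bench import bot
np.set_printoptions(precision=2,suppress=True)
s=bot.state();wx=np.array([.1295,-.0734,0])
print(delta(s,[.5039,-.3739,.008],toolT(wx,30)))
im=bot.snapshot("wrist")["img"];cv2.imwrite("pics/w2.png",im)
E
```

```text
time: 5.6
ee_pos: [0.5031, -0.3735, 0.0543]
tool_rot: [-0.445, 1.653, 1.218]
wrist_force: [0.1, -0.3, -0.7]
width: 0.0854
(array([  0.76,  -0.36, -46.35]), array([-0.18, -0.22,  0.07]))
```

View pics/w2.png

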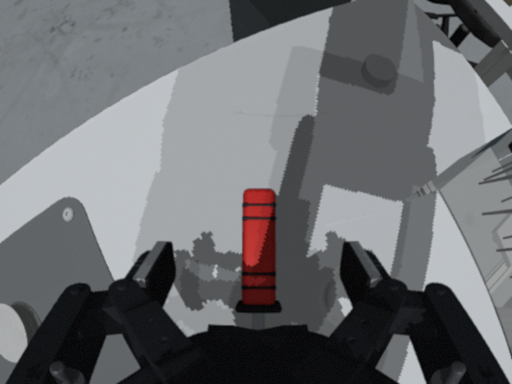

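```bash
python3 -m pendant '[[[0.7,-0.3,-25],[0,0,0],-1],[[0,0,-21],[0,0,0],-1],[[0,0,0],[0,0,0],-0.4],[[0,0,0],[0,0,0],1],[[0,0,0],[0,0,0],1]]' 40;python3 -m pendant '[[[0,0,0],[0,0,0],1],[[0,0,0],[0,0,0],1],[[0,0,0],[0,0,0],1],[[0,0,0],[0,0,0],1],[[0,0,10],[0,0,0],1]]' 40; python3 - <<'E'
from h import *
from bench import bot
im=bot.snapshot("wrist")["img"];cv2.imwrite("pics/w3.png",im);print(bot.state())
E
```

```text
time: 6.28
ee_pos: [0.5051, -0.3752, 0.0117]
tool_rot: [-0.45, 1.652, 1.213]
wrist_force: [0.2, -0.2, 0.3]
width: 0.0323
time: 6.9
ee_pos: [0.5042, -0.3743, 0.0199]
tool_rot: [-0.446, 1.652, 1.217]
wrist_force: [-0.4, 0.3, -1.3]
width: 0.021
{'time': 6.95, 'q': array([-0.74983196,  0.92158853,  1.03614538, -0.11724379,  1.69567207,
       -1.78803288]), 'qd': array([-0.00014502, -0.00615151, -0.01255174, -0.00155108, -0.02253307,
        0.00460755]), 'effort': array([-1.93418437e-01, -6.64866328e+01, -2.14225030e+01, -5.69319483e-01,
        2.59009369e+00,  9.88412794e-03]), 'ee_pos': array([ 0.50473811, -0.3748234 ,  0.02173228]), 'tool_rot': array([-0.44805421,  1.65228263,  1.21483646]), 'wrist_force': array([ 0.00109356, -0.40681873,  0.86993443]), 'ft_torque': array([-0.10957267, -0.24546329, -0.01742247]), 'width': 0.02074675100604153}
```

View pics/w3.png

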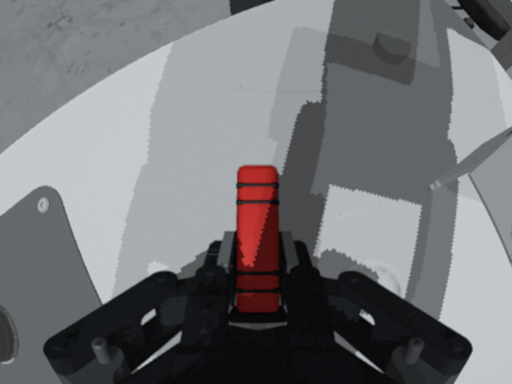

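```bash
python3 -m pendant '[[[-5,4,30],[0,0,0],1],[[-15,10,30],[-4.7,-8.4,0],1],[[-20,15,30],[-5,-8.7,0],1],[[-25,18,30],[-5,-8.7,0],1],[[-25,18,30],[-5,-8.7,0],1]]';python3 -m pendant '[[[-15,30,5],[-3,-4.5,0],1],[[-10,40,5],[0,0,10],1],[[-5,45,0],[0,0,10],1],[[0,45,0],[0,0,10],1],[[0,45,0],[0,0,10],1]]'
```

```text
time: 7.58
ee_pos: [0.414, -0.3094, 0.1721]
tool_rot: [-0.932, 1.32, 0.685]
wrist_force: [-0.1, -1.0, 0.7]
width: 0.0208
time: 8.2
ee_pos: [0.3839, -0.1032, 0.1806]
tool_rot: [-1.444, 0.907, 1.148]
wrist_force: [0.8, 0.0, 0.1]
width: 0.021
```

```bash
python3 - <<'E'
from h import *
from bench import bot
np.set_printoptions(precision=3,suppress=True)
s=bot.state();c=np.cos(np.radians(36));sn=np.sin(np.radians(36))
print(s["ee_pos"],s["q"],delta(s,s["ee_pos"],toolT([c,sn,0],-15)))
ray_={}
for n in("scene","side"):
    cv2.imwrite(f"pics/{n}2.png",bot.snapshot(n)["img"])
    for o in("cabinet","front_edge","hook_mid","eye"):
        r=bot.pinpoint(o,n);print(n,o,r[:2])
        if r: ray_.setdefault(o,[]).append(ray(n,r[0]["at"]))
for o in ray_:
    if len(ray_[o])==2: print(o,tri(*ray_[o]))
E
```

```text
[ 0.384 -0.103  0.181] [-0.74  -0.129  2.121  0.244  0.996 -2.614] (array([0., 0., 0.]), array([ 0.435,  0.251, 25.352]))
scene cabinet [{'at': [170.8, 222.8], 'p': 0.68}]
scene front_edge [{'at': [143.4, 215.3], 'p': 0.93}, {'at': [171.9, 234.7], 'p': 0.28}]
scene hook_mid [{'at': [130.1, 217.9], 'p': 0.91}]
scene eye [{'at': [130.6, 218.7], 'p': 0.71}, {'at': [165.2, 237.0], 'p': 0.46}]
side cabinet [{'at': [308.8, 195.1], 'p': 0.57}]
side front_edge [{'at': [232.3, 215.8], 'p': 0.95}, {'at': [198.2, 308.9], 'p': 0.57}]
side hook_mid [{'at': [241.8, 190.8], 'p': 0.69}]
side eye [{'at': [164.7, 274.4], 'p': 0.86}]
cabinet (array([ 0.649,  0.24 , -0.005]), [np.float64(0.010447848516488542), np.float64(0.010447848516488393)])
front_edge (array([0.581, 0.179, 0.227]), [np.float64(0.0020445458442607837), np.float64(0.0020445458442609338)])
hook_mid (array([0.632, 0.236, 0.243]), [np.float64(0.008138392395446814), np.float64(0.00813839239544688)])
eye (array([0.48 , 0.043, 0.378]), [np.float64(0.022476762747290206), np.float64(0.022476762747290244)])
```

View pics/scene2.png

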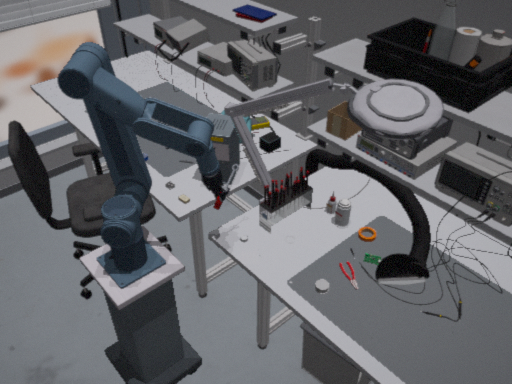

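View pics/side2.png

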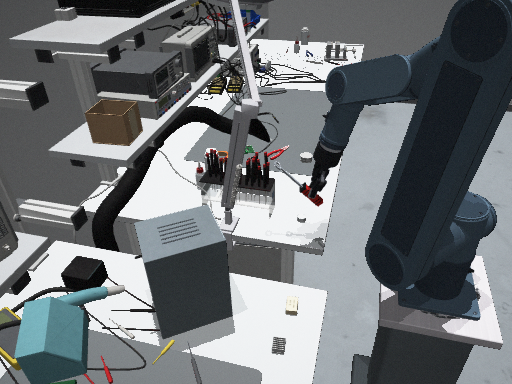

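```bash
python3 - <<'E'
import cv2
a=cv2.imread("pics/side2.png")[190:350,120:250];b=cv2.imread("pics/scene1.png")[105:195,185:265]
cv2.imwrite("pics/c1.png",cv2.resize(a,None,fx=4.5,fy=3.7,interpolation=cv2.INTER_CUBIC) if 0 else cv2.resize(a,None,fx=3.7,fy=3.7,interpolation=cv2.INTER_CUBIC))
cv2.imwrite("pics/c2.png",cv2.resize(b,None,fx=6,fy=6,interpolation=cv2.INTER_CUBIC))
E
```

```text
(no output)
```

View pics/c1.png

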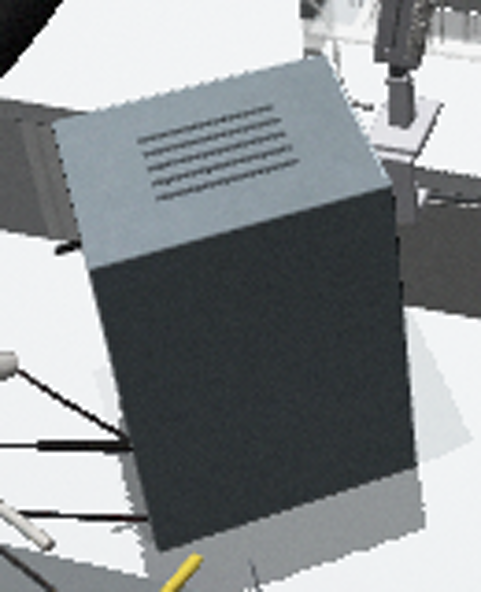

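View pics/c2.png

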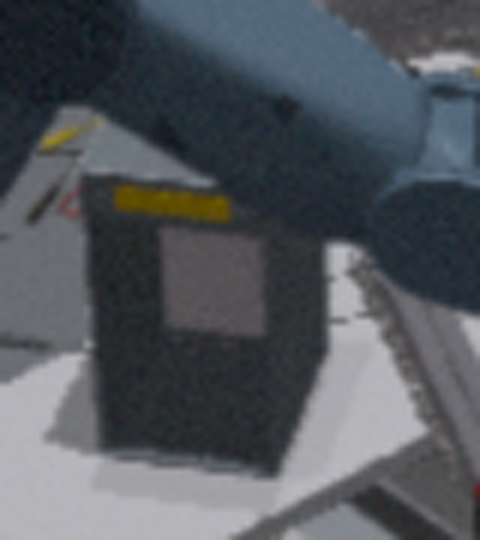

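```bash
python3 - <<'E'
from h import *
from scipy.optimize import least_squares
np.set_printoptions(precision=4,suppress=True)
obs=[]
for x,y,c in [(53,122,(95,-75,274)),(92,270,(95,75,274)),(390,187,(-95,75,274)),(323,57,(-95,-75,274)),(160,550,(95,75,0)),(415,467,(-95,75,0))]:
    obs.append(("side",(190+(y+.5)/3.7-.5,120+(x+.5)/3.7-.5),c))
for x,y,c in [(100,452,(-95,75,0)),(275,475,(-95,-75,0)),(82,178,(-95,75,274))]:
    obs.append(("scene",(105+(y+.5)/6-.5,185+(x+.5)/6-.5),c))
def W(p,c):
    c=np.array(c)/1000;a=p[2];return np.array([p[0]+c[0]*np.cos(a)-c[1]*np.sin(a),p[1]+c[0]*np.sin(a)+c[1]*np.cos(a),c[2]+(p[3] if len(p)>3 else 0)])
f=lambda p:np.concatenate([proj(k,W(p,c))-np.array(q) for k,q,c in obs])
for p0 in ([.65,.24,.63],[.65,.24,.63,0]):
    r=least_squares(f,p0);print(r.x,np.degrees(r.x[2]));print(r.fun.reshape(-1,2))
p=r.x[:3]
print("fe",W(p,(-95,0,230)),"hm",W(p,(-25,0,238)))
for sub in("side","scene"):
    r=least_squares(lambda p:np.concatenate([proj(k,W(p,c))-np.array(q) for k,q,c in obs if k==sub]),[.65,.24,.63]);print(sub,r.x,np.degrees(r.x[2]))
E
```

```text
[0.6507 0.2432 0.6461] 37.018837326238035
[[-0.4262 -0.9059]
 [-0.0477 -1.2141]
 [-0.8701  1.1196]
 [-1.5518  0.7038]
 [ 1.2431 -0.449 ]
 [-0.1107  0.8313]
 [ 0.4731 -0.0942]
 [ 0.5063  0.5155]
 [-1.92   -1.1097]]
[ 0.6522  0.2406  0.6418 -0.0039] 36.770382832287204
[[-0.0929 -0.5388]
 [ 0.1877 -1.157 ]
 [-0.3118  0.8698]
 [-0.973   0.7942]
 [ 1.0945 -0.4872]
 [ 0.0819  0.5924]
 [ 1.1675  0.4681]
 [ 1.2854  1.0259]
 [-1.1263 -0.4992]]
fe [0.5761 0.1837 0.23  ] hm [0.6322 0.2256 0.238 ]
side [0.6505 0.2435 0.6434] 36.866112921799925
scene [0.6489 0.2439 0.6826] 39.10939476818397
```

```bash
cat >> h.py <<'E'
CAB=np.array([0.651,0.242,np.radians(37)])
EYE_T=np.array([-.0711,-.1221,0.])
def w2c(X):
    d=np.asarray(X)[:2]-CAB[:2];a=CAB[2];return np.array([np.cos(a)*d[0]+np.sin(a)*d[1],-np.sin(a)*d[0]+np.cos(a)*d[1],X[2]])*1000
def c2w(c):
    c=np.array(c)/1000;a=CAB[2];return np.array([CAB[0]+c[0]*np.cos(a)-c[1]*np.sin(a),CAB[1]+c[0]*np.sin(a)+c[1]*np.cos(a),c[2]])
def eye(s): return s["ee_pos"]+R.from_rotvec(s["tool_rot"]).apply(EYE_T)
def wx(s): return R.from_rotvec(s["tool_rot"]).apply([-.5,-.8660254,0])
def goal(ec,th,yaw=0):  # eye at cab coords mm, wand pitch th deg -> tcp pos, rot
    a=CAB[2]+np.radians(yaw);Rt=toolT([np.cos(a),np.sin(a),0],30-th)
    return c2w(ec)-Rt.apply(EYE_T),Rt
def go(s,ec,th,yaw=0):
    p,Rt=goal(ec,th,yaw);return delta(s,p,Rt)
E
python3 - <<'E'
from h import *
from bench import bot
np.set_printoptions(precision=2,suppress=True)
s=bot.state()
e=eye(s);print(e*1000,w2c(e),proj("scene",e),proj("side",e),wx(s))
for ec,th in [((-165,0,200),45),((-130,0,215),45),((-70,0,245),45),((-17,0,209),85)]:
    p,Rt=goal(ec,th);print(ec,th,p,go(s,ec,th))
E
```

```text
[482.4  -86.79 280.77] [-332.52 -161.12  280.77] [167.52 235.87] [165.29 277.78] [0.69 0.13 0.71]
(-165, 0, 200) 45 [0.44 0.08 0.1 ] (array([ 55.05, 188.17, -80.7 ]), array([ 0.43,  0.23, 26.72]))
(-130, 0, 215) 45 [0.47 0.1  0.11] (array([ 83.  , 209.24, -65.7 ]), array([ 0.43,  0.23, 26.72]))
(-70, 0, 245) 45 [0.52 0.14 0.14] (array([130.92, 245.34, -35.7 ]), array([ 0.43,  0.23, 26.72]))
(-17, 0, 209) 85 [0.63 0.22 0.07] (array([ 243.33,  330.05, -112.22]), array([ 16.6 , -36.75,  25.78]))
```

```bash
python3 - <<'E'
from h import *
from bench import bot
np.set_printoptions(precision=2,suppress=True)
s=bot.state()
for ec,th in [((-150,0,203),55),((-150,0,203),60)]:
    p,Rt=goal(ec,th);print(ec,th,p,go(s,ec,th))
E
```

```text
(-150, 0, 203) 55 [0.47 0.1  0.09] (array([ 82.15, 208.59, -93.46]), array([ 4.48, -9.01, 26.69]))
(-150, 0, 203) 60 [0.48 0.11 0.08] (array([  90.47,  214.86, -100.05]), array([  6.5 , -13.64,  26.63]))
```

```bash
python3 -m pendant '[[[12,40,-12],[1.3,-2.7,5.3],1],[[12,40,-15],[1.3,-2.7,5.3],1],[[12,40,-15],[1.3,-2.7,5.3],1],[[12,40,-15],[1.3,-2.7,5.3],1],[[12,30,-15],[1.3,-2.7,5.3],1]]';python3 - <<'E'
from h import *
from bench import bot
np.set_printoptions(precision=2,suppress=True)
s=bot.state()
print(w2c(eye(s)),s["q"],go(s,(-150,0,203),60))
E
```

```text
time: 9.32
ee_pos: [0.4474, 0.0933, 0.1165]
tool_rot: [-1.693, 0.371, 1.308]
wrist_force: [0.8, -0.5, -0.3]
width: 0.0209
[-179.39    2.67  237.66] [-0.39  0.02  2.28  0.7   0.69 -3.12] (array([ 27.72,  16.22, -36.13]), array([ 0.57, -1.05,  0.55]))
```

```bash
cat > kin.py <<'E'
from h import *
from scipy.optimize import least_squares
Rz=lambda a:R.from_euler("z",a);Ry=lambda a:R.from_euler("y",a)
R0=R.from_matrix(np.array([[0,0,-1],[0,1,0],[1,0,0.]]))
def fk(q,L):
    h,sx,l2,l3,l3x,off,t=L
    A=Rz(q[0]);B=A*Ry(q[1]);C=B*Ry(q[2]);D=C*Rz(q[3])*Ry(q[4])
    p=np.array([0,0,h])+A.apply([sx,off,0])+B.apply([0,0,l2])+C.apply([l3x,0,l3])+D.apply([0,0,t])
    return p,D*Rz(q[5])*R0
data=[([-2.02784755e-01,2.59355477e-01,1.53611590,-1.36e-05,1.34797314,-2.02768384e-01],[.54946516,.000137,.2304548],[0.00029,1.57261,.00027]),
([-0.7608,0.5832,1.3127,0.,1.2529,-1.679],[.5661,-.3859,.1205],[-.7112,1.4519,.7223]),
([-0.74983196,0.92158853,1.03614538,-0.11724379,1.69567207,-1.78803288],[.50473811,-.3748234,.02173228],[-.44805421,1.65228263,1.21483646])]
E
python3 - <<'E'
from kin import *
from bench import bot
np.set_printoptions(precision=4,suppress=True)
s=bot.state();print(s["q"],s["ee_pos"],s["tool_rot"])
data.append((s["q"],s["ee_pos"],s["tool_rot"]))
for q,p,r in data: print((fk(q,[0]*7)[1].inv()*R.from_rotvec(r)).as_rotvec())
f=lambda L:np.concatenate([fk(q,L)[0]-np.array(p) for q,p,r in data])
r=least_squares(f,[.3,0,.4,.4,0,.11,.2]);print(r.x,r.fun)
E
```

```text
[-0.3932  0.025   2.2766  0.7039  0.6948 -3.1174] [0.4474 0.0933 0.1165] [-1.6929  0.3712  1.3081]
[-0. -0. -0.]
[-0.     -0.      0.0001]
[ 0. -0.  0.]
[-0.  0. -0.]
[0.2217 0.     0.5344 0.4259 0.0602 0.1108 0.3542] [-0.  0.  0. -0. -0. -0.  0.  0.  0.  0.  0. -0.]
```

```bash
cat >> kin.py <<'E'
L=[0.2217,0.,0.5344,0.4259,0.0602,0.1108,0.3542]
LO=np.array([-3.14,-.91,.19,-1.22,.22,-3.12]);HI=np.array([3.14,2.08,2.58,4.36,2.71,3.12])
def refit(s=None):
    d=list(data)
    if s is not None:d.append((s["q"],s["ee_pos"],s["tool_rot"]))
    return least_squares(lambda L:np.concatenate([fk(q,L)[0]-np.array(p) for q,p,r in d]),L).x
def ik(p,Rt,q0,lim=True):
    def f(q):
        a,b=fk(q,L);return np.r_[(a-p)*10,(b.inv()*Rt).as_rotvec()]
    lo,hi=(LO,HI) if lim else (np.full(6,-7),np.full(6,7))
    r=least_squares(f,np.clip(q0,lo+1e-3,hi-1e-3),bounds=(lo,hi));return r.x,np.linalg.norm(r.fun)
E
python3 - <<'E'
from kin import *
from bench import bot
np.set_printoptions(precision=3,suppress=True)
s=bot.state()
for th in(30,40,45,50,55,60,75,85):
  for ec in[(-150,0,203),(-60,0,240),(-25,0,237),(-17,0,209)]:
    p,Rt=goal(ec,th);q,e=ik(p,Rt,s["q"],False);print(th,ec,q,round(e,4))
E
```

```text
30 (-150, 0, 203) [-0.076  0.162  1.926 -0.     1.053 -2.292] 0.0
30 (-60, 0, 240) [ 0.043  0.261  1.692 -0.     1.188 -2.174] 0.0
30 (-25, 0, 237) [ 0.079  0.32   1.618 -0.     1.204 -2.137] 0.0
30 (-17, 0, 209) [ 0.087  0.36   1.635 -0.     1.148 -2.13 ] 0.0
40 (-150, 0, 203) [-0.156  0.125  2.049  0.167  0.852 -2.475] 0.0
40 (-60, 0, 240) [-0.015  0.214  1.826  0.13   0.967 -2.298] 0.0
40 (-25, 0, 237) [ 0.029  0.272  1.756  0.122  0.975 -2.249] 0.0
40 (-17, 0, 209) [ 0.038  0.316  1.772  0.126  0.914 -2.249] 0.0
45 (-150, 0, 203) [-0.199  0.118  2.109  0.285  0.759 -2.608] 0.0
45 (-60, 0, 240) [-0.045  0.2    1.89   0.219  0.86  -2.389] 0.0
45 (-25, 0, 237) [ 0.002  0.257  1.822  0.206  0.862 -2.333] 0.0
45 (-17, 0, 209) [ 0.012  0.304  1.837  0.215  0.799 -2.339] 0.0
50 (-150, 0, 203) [-0.243  0.12   2.167  0.438  0.677 -2.779] 0.0
50 (-60, 0, 240) [-0.075  0.192  1.953  0.335  0.758 -2.508] 0.0
50 (-25, 0, 237) [-0.024  0.249  1.885  0.315  0.755 -2.444] 0.0
50 (-17, 0, 209) [-0.014  0.3    1.899  0.335  0.69  -2.463] 0.0
55 (-150, 0, 203) [-0.287  0.132  2.223  0.632  0.612 -2
[... 287 characters left out ...]
 [-0.134  0.203  2.069  0.683  0.591 -2.874] 0.0
60 (-25, 0, 237) [-0.076  0.257  2.003  0.656  0.573 -2.796] 0.0
60 (-17, 0, 209) [-0.064  0.316  2.013  0.725  0.514 -2.867] 0.0
75 (-150, 0, 203) [-0.443  0.311  2.411  1.59   0.677 -4.099] 0.0
75 (-60, 0, 240) [-0.21   0.296  2.213  1.488  0.565 -3.727] 0.0
75 (-25, 0, 237) [-0.142  0.341  2.146  1.501  0.526 -3.679] 0.0
75 (-17, 0, 209) [-0.127  0.411  2.148  1.638  0.518 -3.823] 0.0
85 (-150, 0, 203) [-0.493  0.483  2.468  1.869  0.892 -4.49 ] 0.0
85 (-60, 0, 240) [-0.244  0.411  2.278  1.894  0.736 -4.182] 0.0
85 (-25, 0, 237) [-0.171  0.446  2.209  1.935  0.693 -4.149] 0.0
85 (-17, 0, 209) [-0.155  0.521  2.203  2.027  0.715 -4.252] 0.0
```

```bash
python3 - <<'E'
from kin import *
from bench import bot
np.set_printoptions(precision=2,suppress=True)
s=bot.state();print(go(s,(-150,0,203),50),go(s,(-120,0,203),50))
E
```

```text
(array([ 11.56,   4.04, -22.08]), array([-5.41,  6.97,  0.57])) (array([ 35.52,  22.1 , -22.08]), array([-5.41,  6.97,  0.57]))
```

```bash
python3 -m pendant '[[[4,1.5,-8],[-1.8,2.3,0.2],1],[[4,1.5,-7],[-1.8,2.3,0.2],1],[[3.5,1,-7],[-1.8,2.3,0.2],1],[[0,0,0],[0,0,0],1],[[0,0,0],[0,0,0],1]]';python3 - <<'E'
from h import *
from bench import bot
np.set_printoptions(precision=2,suppress=True)
s=bot.state();e=eye(s)
print(w2c(e),s["q"],e,proj("scene",e),proj("side",e),s["wrist_force"],s["ft_torque"])
for k in range(2):
  rr={}
  for n in("scene","side"):
    im=bot.snapshot(n)["img"];cv2.imwrite(f"pics/{n}3.png",im)
    for o in("eye","wand","front_edge","hook_mid"):
        r=bot.pinpoint(o,n);print(n,o,r[:2])
        if r: rr.setdefault(o,[]).append(ray(n,r[0]["at"]))
  for o in rr:
    if len(rr[o])==2: x=tri(*rr[o]);print(o,x[0]*1000,w2c(x[0]),x[1][0])
print(bot.state()["time"])
for n,(r0,r1,c0,c1) in dict(scene=(100,210,170,290),side=(150,330,150,330)).items():
    a=cv2.imread(f"pics/{n}3.png")[r0:r1,c0:c1];cv2.imwrite(f"pics/{n}3z.png",cv2.resize(a,None,fx=5 if n=="scene" else 3.3,fy=5 if n=="scene" else 3.3,interpolation=cv2.INTER_CUBIC))
E
```

```text
time: 9.95
ee_pos: [0.4589, 0.0965, 0.0953]
tool_rot: [-1.701, 0.501, 1.423]
wrist_force: [-0.9, -0.2, -0.4]
width: 0.0209
[-150.72   -0.35  204.02] [-0.25  0.12  2.17  0.44  0.68 -2.78] [0.53 0.15 0.2 ] [153.93 210.87] [235.59 239.07] [-0.92 -0.17 -0.45] [-0.21  0.13 -0.02]
scene eye [{'at': [153.7, 211.0], 'p': 0.53}]
scene wand [{'at': [184.0, 206.6], 'p': 0.54}]
scene front_edge [{'at': [142.5, 214.1], 'p': 0.81}]
scene hook_mid [{'at': [130.4, 219.0], 'p': 0.94}]
side eye [{'at': [237.0, 237.3], 'p': 0.67}, {'at': [220.1, 302.7], 'p': 0.53}]
side wand [{'at': [263.2, 268.1], 'p': 0.71}]
side front_edge [{'at': [235.2, 214.7], 'p': 0.71}]
side hook_mid [{'at': [239.0, 188.7], 'p': 0.79}]
eye [534.46 154.92 201.72] [-145.48    0.58  201.72] 7.521096980157812e-05
wand [466.21 112.82  85.38] [-225.32    8.05   85.38] 0.003121121059492588
front_edge [581.05 189.05 226.3 ] [-87.73  -0.2  226.3 ] 0.0013027075198601746
hook_mid [637.15 230.58 243.59] [-17.93  -0.79 243.59] 0.005265929684144008
scene eye [{'at': [154.4, 209.7], 'p': 0.66}]
scene wand [{'at': [182.3, 203.6], 'p': 0.4}]
scene front_edge [{'at': [145.3, 212.3], 'p': 0.8}]
scene hook_mid [{'at': [129.6, 217.9], 'p': 0.98}]
side eye [{'at': [234.8, 236.1], 'p': 0.74}]
side wand [{'at': [262.9, 267.6], 'p': 0.79}]
side front_edge [{'at': [235.4, 218.8], 'p': 0.92}, {'at': [240.3, 186.7], 'p': 0.47}]
side hook_mid [{'at': [241.5, 187.1], 'p': 0.9}]
eye [532.67 154.37 203.97] [-147.24    1.23  203.97] 0.006304237920310037
wand [461.7  123.21  94.37] [-222.67   19.05   94.37] 0.0008827863226769199
front_edge [569.61 184.15 221.05] [-99.81   2.78 221.05] 0.004588104296587985
hook_mid [637.64 239.7  243.45] [-12.05   6.2  243.45] 0.005388708908636376
10.95
```

View pics/scene3z.png

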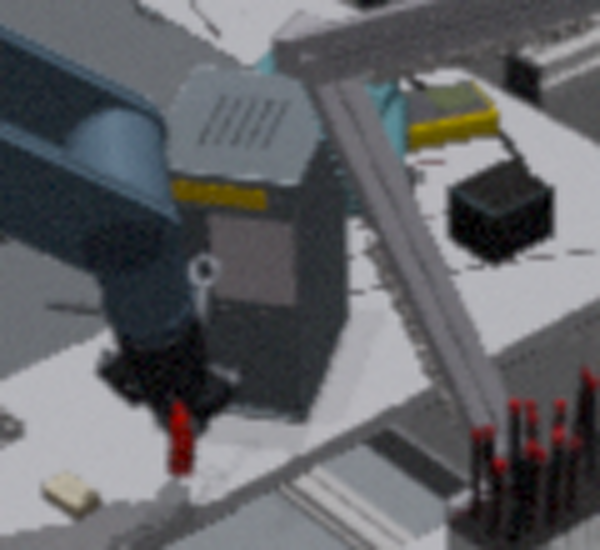

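View pics/side3z.png

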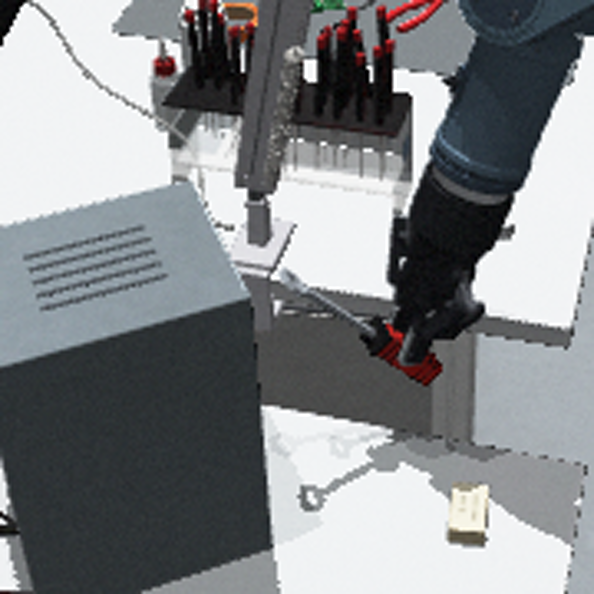

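```bash
python3 -m pendant '[[[14,10.5,0],[0,0,0],1],[[14,10.5,0],[0,0,0],1],[[14,10.5,0],[0,0,0],1],[[14,10.5,0],[0,0,0],1],[[0,0,0],[0,0,0],1]]';python3 - <<'E'
from h import *
from bench import bot
np.set_printoptions(precision=2,suppress=True)
s=bot.state();e=eye(s)
print(w2c(e),s["q"],s["wrist_force"]);print(go(s,(-58,0,238),55))
E
```

```text
time: 11.58
ee_pos: [0.5159, 0.1389, 0.0956]
tool_rot: [-1.703, 0.501, 1.424]
wrist_force: [0.2, -0.5, -1.4]
width: 0.0211
[-79.63  -0.47 204.25] [-0.11  0.22  2.03  0.39  0.66 -2.61] [ 0.17 -0.54 -1.38]
(array([24.37, 19.63, 26.41]), array([ 3.09, -3.83, -0.15]))
```

```bash
python3 -m pendant '[[[8,6,4],[0.8,-0.95,0],1],[[8,6,6],[0.8,-0.95,0],1],[[5,4,8],[0.8,-0.95,0],1],[[3.4,3.6,8.4],[0.7,-0.95,0],1],[[0,0,0],[0,0,0],1]]';cat > st.py <<'E'
from kin import *
from bench import bot
np.set_printoptions(precision=2,suppress=True)
s=bot.state();e=eye(s);x=wx(s);a=CAB[2]
F=s["wrist_force"];Fc=np.array([np.cos(a)*F[0]+np.sin(a)*F[1],-np.sin(a)*F[0]+np.cos(a)*F[1],F[2]])
print("t",s["time"],"eye_c",w2c(e),"th",np.degrees(np.arcsin(x[2])),"yaw",np.degrees(np.arctan2(x[1],x[0])-a),"Fc",Fc,"tq",s["ft_torque"],"w",s["width"]*1000,"q6",s["q"][5])
E
python3 st.py
```

```text
time: 12.2
ee_pos: [0.54, 0.158, 0.1228]
tool_rot: [-1.701, 0.422, 1.362]
wrist_force: [-0.2, -0.4, -1.0]
width: 0.0216
t 12.2 eye_c [-58.67  -0.15 238.89] th 55.04187299638 yaw 0.07812582971235402 Fc [-0.4  -0.16 -0.97] tq [-0.12  0.21  0.03] w 21.616575007263712 q6 -2.6690386712067005
```

```bash
python3 -m pendant '[[[0,0,3],[0,0,0],1],[[0,0,3],[0,0,0],1],[[0,0,3],[0,0,0],1],[[0,0,1],[0,0,0],1],[[0,0,0],[0,0,0],1]]' >/dev/null; python3 st.py; python3 -m pendant '[[[0,0,1],[0,0,0],1],[[0,0,1],[0,0,0],1],[[0,0,1],[0,0,0],1],[[0,0,0],[0,0,0],1],[[0,0,0],[0,0,0],1]]' >/dev/null; python3 st.py
```

```text
t 12.825 eye_c [-58.73   0.02 247.95] th 54.96127174869596 yaw 0.02205814994643647 Fc [0.48 0.01 0.46] tq [-0.15  0.17 -0.  ] w 21.141407160735447 q6 -2.648610428654739
t 13.45 eye_c [-58.76   0.03 250.89] th 54.95736937855748 yaw 0.01885226112044288 Fc [-0.38 -0.55 -0.37] tq [-0.14  0.26 -0.02] w 20.947501128999363 q6 -2.6428903074179813
```

```bash
for i in 1 2; do python3 -m pendant '[[[0,0,0.7],[0,0,0],1],[[0,0,0.7],[0,0,0],1],[[0,0,0.6],[0,0,0],1],[[0,0,0],[0,0,0],1],[[0,0,0],[0,0,0],1]]' >/dev/null; python3 st.py; done
```

```text
t 14.075 eye_c [-58.76   0.02 252.9 ] th 54.95898740179165 yaw 0.012939844679548309 Fc [ 0.59 -0.63 -1.06] tq [-0.21  0.15 -0.02] w 20.611028843139778 q6 -2.639048214586172
t 14.7 eye_c [-59.13   0.28 254.21] th 54.88793512003498 yaw -0.03911558247340378 Fc [-1.75 -0.62 -4.23] tq [-0.63  0.82 -0.03] w 21.27656888236483 q6 -2.6352928745741435
```

```bash
python3 -m pendant '[[[0,0,-4],[0,0,0],1],[[0,0,-5],[0,0,0],1],[[0,0,-5],[0,0,0],1],[[0,0,-4.4],[0,0,0],1],[[0,0,0],[0,0,0],1]]' >/dev/null; python3 st.py;  python3 -m pendant '[[[2.4,1.8,0],[0,0,0],1],[[1.6,1.2,0],[0,0,0],1],[[0.8,0.6,0],[0,0,0],1],[[0.8,0.6,0],[0,0,0],1],[[0,0,0],[0,0,0],1]]' >/dev/null; python3 st.py
```

```text
t 15.325 eye_c [-58.85   0.13 235.94] th 54.9238495478847 yaw -0.04089393162471096 Fc [-0.77  0.11 -1.48] tq [-0.11  0.15 -0.01] w 21.129805467382567 q6 -2.67181120001734
t 15.95 eye_c [-51.69   0.05 236.52] th 54.9604122198643 yaw 0.02386723778058657 Fc [-0.76  0.34 -1.16] tq [-0.19  0.22  0.02] w 20.91035111601244 q6 -2.6556757166230414
```

```bash
cat >> st.py <<'E'
import sys
if len(sys.argv)>1:
    base=np.array([-.16,.2,0]); d=np.linalg.norm(s["ft_torque"]-base)
    if d>0.22 or abs(Fc[0])>2.6: print("CONTACT",d); sys.exit(1)
E
python3 -m pendant '[[[0.4,0.3,0],[0,0,0],1],[[0.4,0.3,0],[0,0,0],1],[[0.4,0.3,0],[0,0,0],1],[[0.4,0.3,0],[0,0,0],1],[[0.4,0.3,0],[0,0,0],1]]' >/dev/null; python3 st.py c && python3 -m pendant '[[[0.4,0.3,0],[0,0,0],1],[[0.4,0.3,0],[0,0,0],1],[[0.4,0.3,0],[0,0,0],1],[[0.4,0.3,0],[0,0,0],1],[[0.4,0.3,0],[0,0,0],1]]' >/dev/null && python3 st.py c && python3 -m pendant '[[[0.4,0.3,0],[0,0,0],1],[[0.4,0.3,0],[0,0,0],1],[[0.4,0.3,0],[0,0,0],1],[[0.4,0.3,0],[0,0,0],1],[[0.4,0.3,0],[0,0,0],1]]' >/dev/null && python3 st.py c
```

```text
t 16.575 eye_c [-49.22  -0.01 236.49] th 54.95801322823365 yaw 0.012613983655146915 Fc [0.58 0.38 0.01] tq [-0.15  0.14 -0.01] w 21.299833139286537 q6 -2.649957662992469
t 17.2 eye_c [-46.72  -0.01 236.49] th 54.95862583390337 yaw 0.012985274423355385 Fc [ 0.3  -0.57 -0.51] tq [-0.15  0.24  0.02] w 21.422499580346084 q6 -2.644340019674071
t 17.825 eye_c [-44.21   0.02 236.48] th 54.95690034414533 yaw 0.014288382249368403 Fc [ 0.24 -0.26 -1.14] tq [-0.18  0.23 -0.01] w 20.962067230666047 q6 -2.638721084089085
```

```bash
python3 -m pendant '[[[0.5,0.375,0],[0,0,0],1],[[0.5,0.375,0],[0,0,0],1],[[0.5,0.375,0],[0,0,0],1],[[0.5,0.375,0],[0,0,0],1],[[0.4,0.3,0],[0,0,0],1]]' >/dev/null; python3 st.py c && python3 -m pendant '[[[0.5,0.375,0],[0,0,0],1],[[0.5,0.375,0],[0,0,0],1],[[0.5,0.375,0],[0,0,0],1],[[0.5,0.375,0],[0,0,0],1],[[0.4,0.3,0],[0,0,0],1]]' >/dev/null && python3 st.py c && python3 -m pendant '[[[0.5,0.375,0],[0,0,0],1],[[0.5,0.375,0],[0,0,0],1],[[0.5,0.375,0],[0,0,0],1],[[0.5,0.375,0],[0,0,0],1],[[0.4,0.3,0],[0,0,0],1]]' >/dev/null && python3 st.py c && python3 -m pendant '[[[0.5,0.375,0],[0,0,0],1],[[0.5,0.375,0],[0,0,0],1],[[0.5,0.375,0],[0,0,0],1],[[0.5,0.375,0],[0,0,0],1],[[0.4,0.3,0],[0,0,0],1]]' >/dev/null && python3 st.py c
```

```text
t 18.45 eye_c [-41.19  -0.01 236.5 ] th 54.958897757998166 yaw 0.018027799889531092 Fc [ 0.34  0.13 -0.27] tq [-0.2   0.2   0.01] w 21.062770756709327 q6 -2.6319999980271302
t 19.075 eye_c [-38.19  -0.05 236.52] th 54.96209523951431 yaw 0.011807344714248472 Fc [ 0.28  0.48 -0.41] tq [-0.16  0.24 -0.04] w 21.142566542680836 q6 -2.6253016798107343
t 19.7 eye_c [-35.21  -0.01 236.51] th 54.95904483412587 yaw 0.010526261071695409 Fc [ 0.15 -0.26 -0.27] tq [-0.22  0.18  0.06] w 21.061361757042153 q6 -2.618683506612186
t 20.325 eye_c [-32.21  -0.03 236.48] th 54.95694279024065 yaw 0.018378760999338026 Fc [-0.61  0.23 -1.38] tq [-0.18  0.19 -0.01] w 21.34288620670367 q6 -2.6120879980023792
```

```bash
python3 -m pendant '[[[0.5,0.375,0],[0,0,0],1],[[0.5,0.375,0],[0,0,0],1],[[0.5,0.375,0],[0,0,0],1],[[0.5,0.375,0],[0,0,0],1],[[0.4,0.3,0],[0,0,0],1]]' >/dev/null; python3 st.py c && python3 -m pendant '[[[0.5,0.375,0],[0,0,0],1],[[0.5,0.375,0],[0,0,0],1],[[0.5,0.375,0],[0,0,0],1],[[0.5,0.375,0],[0,0,0],1],[[0.4,0.3,0],[0,0,0],1]]' >/dev/null && python3 st.py c && python3 -m pendant '[[[0.5,0.375,0],[0,0,0],1],[[0.5,0.375,0],[0,0,0],1],[[0.5,0.375,0],[0,0,0],1],[[0.5,0.375,0],[0,0,0],1],[[0.4,0.3,0],[0,0,0],1]]' >/dev/null && python3 st.py c && python3 -m pendant '[[[0.5,0.375,0],[0,0,0],1],[[0.5,0.375,0],[0,0,0],1],[[0.5,0.375,0],[0,0,0],1],[[0.5,0.375,0],[0,0,0],1],[[0.4,0.3,0],[0,0,0],1]]' >/dev/null && python3 st.py c
```

```text
t 20.95 eye_c [-29.21  -0.03 236.51] th 54.95932062725594 yaw 0.013389156770681887 Fc [-1.   -0.08 -0.52] tq [-0.17  0.24 -0.03] w 21.305502572003242 q6 -2.605519207852055
t 21.575 eye_c [-26.19  -0.05 236.51] th 54.96124616324255 yaw 0.02090034272731856 Fc [ 0.76 -0.55 -0.66] tq [-0.22  0.25 -0.04] w 20.8398264643717 q6 -2.5989913780978258
t 22.2 eye_c [-23.38   0.03 236.29] th 54.93300762920344 yaw 0.005550102018166827 Fc [-1.42  1.11 -1.77] tq [-0.21  0.27 -0.02] w 20.942958014822786 q6 -2.592480606267408
t 22.825 eye_c [-21.16   0.45 235.14] th 54.805781862664155 yaw -0.07701247666995852 Fc [-6.33 -1.45 -2.83] tq [-0.65  0.75 -0.12] w 20.9405144132088 q6 -2.5859493339440385
CONTACT 0.7423443885374875
```

```bash
cat > geo.py <<'E'
import numpy as np
tip=-26.
pts=np.array([(60,228),(25,228),(20,223),(14,216),(10,213.8),(8,213.5),(6.2,214.5),(5,217),(0.,235)])+[tip,0]
H=np.concatenate([np.linspace(pts[i],pts[i+1],30) for i in range(len(pts)-1)])
def clear(ex,ez,th):
    t=np.radians(th);u=np.array([np.cos(t),np.sin(t)]);w=np.array([-np.sin(t),np.cos(t)])
    d=1e9
    for a,b,h in((9,14,2.5),(-14,-9,2.5),(-100,-14,3)):
        q=H-[ex,ez];lu=q@u;lw=q@w
        du=np.maximum(0,np.maximum(a-lu,lu-b));dw=np.maximum(0,abs(lw)-h)
        d=min(d,(np.hypot(du,dw)-3).min())
    return d
if __name__=="__main__":
  for th in(45,50,55,62):
    print(th)
    for ez in(240,238,234,230,226,222,218,216,214,212,210,208):
        xs=np.arange(-45,0,.5);c=np.array([clear(x,ez,th) for x in xs]);ok=xs[(c>0)&(xs>-34)&(xs<-12)]
        j=np.argmax(np.where((xs>-34)&(xs<-12),c,-9));print(ez,ok.min() if len(ok) else None,ok.max() if len(ok) else None,"best",xs[j],round(c[j],1), len(ok))
E
python3 geo.py
```

```text
45
240 -33.5 -24.0 best -31.0 7.1 20
238 -33.5 -23.5 best -29.5 5.9 21
234 -33.5 -22.0 best -27.0 4.6 24
230 -29.0 -21.0 best -24.5 3.5 17
226 -27.0 -20.0 best -23.5 3.6 15
222 -26.0 -18.5 best -22.5 3.5 16
218 -25.0 -19.0 best -22.5 2.4 13
216 -24.0 -21.0 best -23.0 1.4 7
214 -23.5 -22.5 best -23.0 0.5 3
212 None None best -24.0 -0.6 0
210 None None best -12.5 -1.3 0
208 -12.5 -12.5 best -12.5 0.0 1
50
240 -33.5 -24.5 best -32.0 7.4 19
238 -33.5 -24.0 best -30.0 6.1 20
234 -33.5 -23.0 best -27.5 4.3 22
230 -29.0 -21.5 best -25.0 3.0 16
226 -26.5 -20.5 best -23.5 3.0 13
222 -25.5 -19.0 best -22.0 2.9 14
218 -24.0 -17.5 best -21.5 2.8 14
216 -23.5 -19.5 best -21.5 1.8 9
214 -23.0 -21.0 best -22.0 0.9 5
212 None None best -23.0 -0.3 0
210 None None best -24.0 -1.8 0
208 None None best -12.5 -0.8 0
55
240 -33.5 -25.0 best -33.5 7.9 18
238 -33.5 -24.5 best -31.0 6.2 19
234 -33.5 -23.5 best -27.5 4.1 21
230 -29.0 -22.5 best -25.0 2.6 14
226 -25.5 -21.5 best -23.5 2.4 9
222 -24.5 -19.5 best -22.0 2.4 11
218 -23.5 -16.5 best -20.5 3.1 15
216 -23.0 -18.5 best -21.0 2.1 10
214 -22.5 -20.0 best -21.5 1.1 6
212 -22.0 -22.0 best -22.0 0.0 1
210 None None best -23.0 -1.4 0
208 None None best -33.5 -0.9 0
62
240 -33.5 -26.0 best -33.5 7.3 16
238 -33.5 -25.5 best -33.5 6.8 17
234 -33.5 -24.5 best -28.5 3.9 19
230 -29.0 -23.5 best -25.5 1.8 12
226 -24.5 -22.5 best -23.5 1.4 5
222 -23.5 -20.5 best -22.0 1.5 7
218 -22.5 -15.0 best -19.5 2.7 16
216 -22.0 -17.0 best -19.5 2.2 11
214 -21.5 -18.5 best -20.0 1.3 7
212 -21.0 -20.5 best -20.5 0.4 2
210 None None best -33.5 -0.5 0
208 -33.5 -33.5 best -33.5 0.0 1
```

```bash
python3 -m pendant '[[[-2.7,-2.05,0],[0,0,0],1],[[-2.7,-2.05,0],[0,0,0],1],[[0,0,0],[0,0,0],1],[[0,0,-1],[0,0,0],1],[[0,0,-1],[0,0,0],1]]' >/dev/null; python3 st.py c && python3 -m pendant '[[[0.4,0.3,-1],[0,0,0],1],[[0.4,0.3,-1],[0,0,0],1],[[0.4,0.3,-1],[0,0,0],1],[[0.4,0.3,-1],[0,0,0],1],[[0.2,0.15,-1],[0,0,0],1]]' >/dev/null && python3 st.py c
```

```text
t 23.45 eye_c [-26.87  -0.15 234.64] th 54.980657017058284 yaw 0.03313811547636865 Fc [ 0.54 -0.2  -0.68] tq [-0.18  0.19 -0.  ] w 20.992956243607694 q6 -2.6047765910659524
t 24.075 eye_c [-24.73  -0.06 229.4 ] th 54.957042145190705 yaw 0.017284091293945453 Fc [-0.39  0.36 -1.31] tq [-0.15  0.17  0.04] w 21.188656677897868 q6 -2.609542979301853
```

```bash
python3 -m pendant '[[[0.3,0.22,-0.8],[0,0,0],1],[[0.3,0.22,-0.8],[0,0,0],1],[[0.3,0.22,-0.8],[0,0,0],1],[[0.3,0.22,-0.8],[0,0,0],1],[[0.3,0.22,-0.8],[0,0,0],1]]' >/dev/null; python3 st.py c && python3 -m pendant '[[[0.3,0.22,-0.8],[0,0,0],1],[[0.3,0.22,-0.8],[0,0,0],1],[[0.3,0.22,-0.8],[0,0,0],1],[[0.3,0.22,-0.8],[0,0,0],1],[[0,0,0],[0,0,0],1]]' >/dev/null && python3 st.py c
```

```text
t 24.7 eye_c [-22.89  -0.11 225.45] th 54.95978428302799 yaw 0.017479599066034877 Fc [ 1.35  0.8  -0.92] tq [-0.16  0.17 -0.02] w 21.414454855916837 q6 -2.6133744008079014
t 25.325 eye_c [-21.42  -0.12 222.21] th 54.95325158094333 yaw 0.010297843782967492 Fc [ 0.2   0.23 -1.8 ] tq [-0.14  0.23  0.04] w 20.881276802665074 q6 -2.6164795703943393
```

```bash
python3 -m pendant '[[[-0.8,-0.6,0],[0,0,0],1],[[-0.8,-0.6,0],[0,0,0],1],[[-0.8,-0.6,0],[0,0,0],1],[[-0.8,-0.6,0],[0,0,0],1],[[0,0,0],[0,0,0],1]]' >/dev/null; python3 st.py c
```

```text
t 25.95 eye_c [-25.51  -0.13 222.31] th 54.95876463408928 yaw 0.007413334798237802 Fc [ 1.2  -0.12 -1.6 ] tq [-0.11  0.23 -0.05] w 21.233266741803764 q6 -2.6255576193504058
```

```bash
python3 -m pendant '[[[-0.8,-0.6,0],[0,0,0],1],[[-0.8,-0.6,0],[0,0,0],1],[[-0.4,-0.3,0],[0,0,0],1],[[0,0,0],[0,0,0],1],[[0,0,0],[0,0,0],1]]' >/dev/null; python3 st.py c
```

```text
t 26.575 eye_c [-27.55  -0.34 222.84] th 55.01800465933252 yaw 0.05876427178210687 Fc [5.18 0.46 1.99] tq [ 0.14 -0.2   0.05] w 20.611129811710708 q6 -2.6311748993153006
CONTACT 0.5048483372112638
```

```bash
python3 -m pendant '[[[2,1.5,0],[0,0,0],1],[[2,1.5,0],[0,0,0],1],[[0,0,-1.2],[0,0,0],1],[[0.2,0.15,-1.2],[0,0,0],1],[[0.2,0.15,-1.2],[0,0,0],1]]' >/dev/null; python3 st.py c && python3 -m pendant '[[[0,0,-0.8],[0,0,0],1],[[0,0,-0.8],[0,0,0],1],[[0,0,-0.8],[0,0,0],1],[[0,0,-0.8],[0,0,0],1],[[0,0,0],[0,0,0],1]]' >/dev/null && python3 st.py c
```

```text
t 27.2 eye_c [-22.58  -0.04 218.32] th 54.93094747263964 yaw -0.008921142643731334 Fc [-0.   -0.08 -1.18] tq [-0.13  0.18  0.02] w 21.24446757862918 q6 -2.626347208289327
t 27.825 eye_c [-22.46  -0.09 215.39] th 54.95102131820522 yaw 0.008719759577267882 Fc [ 0.48  0.32 -0.44] tq [-0.16  0.18 -0.03] w 20.80593614183878 q6 -2.6330235649934886
```

```bash
python3 - <<'E'
from kin import *
from bench import bot
np.set_printoptions(precision=2,suppress=True)
s=bot.state()
for th in(62,64,66):
  for yaw in(-10,-5,0,5,10):
    p,Rt=goal((-21,0,214),th,yaw);q,e=ik(p,Rt,s["q"],False);print(th,yaw,q,round(e,4),go(s,(-21,0,214),th,yaw) if yaw==0 else "")
E
```

```text
62 -10 [ 0.01  0.29  2.07  0.74  0.36 -2.67] 0.0 
62 -5 [-0.04  0.3   2.06  0.8   0.43 -2.84] 0.0 
62 0 [-0.08  0.31  2.04  0.82  0.5  -2.97] 0.0 (array([ 12.96,   9.89, -10.42]), array([ 4.2 , -5.66, -0.09]))
62 5 [-0.12  0.33  2.01  0.82  0.57 -3.07] 0.0 
62 10 [-0.15  0.34  1.98  0.81  0.64 -3.16] 0.0 
64 -10 [ 0.    0.3   2.09  0.9   0.33 -2.84] 0.0 
64 -5 [-0.05  0.31  2.08  0.93  0.41 -2.98] 0.0 
64 0 [-0.09  0.32  2.06  0.94  0.48 -3.09] 0.0 (array([ 16.47,  12.54, -12.64]), array([ 5.41, -7.26, -0.09]))
64 5 [-0.13  0.33  2.03  0.92  0.56 -3.18] 0.0 
64 10 [-0.16  0.35  2.    0.9   0.63 -3.25] 0.0 
66 -10 [-0.    0.31  2.11  1.09  0.31 -3.03] 0.0 
66 -5 [-0.05  0.32  2.1   1.09  0.39 -3.14] 0.0 
66 0 [-0.1   0.33  2.08  1.06  0.47 -3.22] 0.0 (array([ 20.05,  15.24, -14.71]), array([ 6.61, -8.85, -0.09]))
66 5 [-0.14  0.35  2.05  1.03  0.55 -3.29] 0.0 
66 10 [-0.17  0.36  2.01  0.99  0.63 -3.34] 0.0
```

```bash
python3 -m pendant '[[[2.6,2,-2.1],[0.84,-1.13,0],1],[[2.6,2,-2.1],[0.84,-1.13,0],1],[[2.6,2,-2.1],[0.84,-1.13,0],1],[[2.6,2,-2.1],[0.84,-1.13,0],1],[[2.6,1.9,-2],[0.84,-1.13,0],1]]' >/dev/null; python3 st.py; python3 -m pendant '[[[0,0,-0.6],[0,0,0],1],[[0,0,-0.6],[0,0,0],1],[[0,0,-0.4],[0,0,0],1],[[0,0,0],[0,0,0],1],[[0,0,0],[0,0,0],1]]' >/dev/null; python3 st.py
```

```text
t 28.45 eye_c [-20.87  -0.03 214.22] th 62.05195376526211 yaw 0.13878881672438423 Fc [-0.02 -0.67 -1.48] tq [-0.19  0.33 -0.  ] w 20.765776709695942 q6 -2.9748868907051267
t 29.075 eye_c [-20.86   0.04 212.61] th 62.00167700665374 yaw 0.12120724195999821 Fc [ 0.23 -0.18 -0.99] tq [-0.19  0.27  0.02] w 20.968599335341327 q6 -2.9786622046807194
```

Still free; lower until the eye just rests in the trough.

```bash
python3 -m pendant '[[[0,0,-0.5],[0,0,0],1],[[0,0,-0.5],[0,0,0],1],[[0,0,-0.5],[0,0,0],1],[[0,0,0],[0,0,0],1],[[0,0,0],[0,0,0],1]]' >/dev/null; python3 st.py c && python3 -m pendant '[[[0,0,-0.5],[0,0,0],1],[[0,0,-0.5],[0,0,0],1],[[0,0,-0.5],[0,0,0],1],[[0,0,0],[0,0,0],1],[[0,0,0],[0,0,0],1]]' >/dev/null && python3 st.py c
```

```text
t 29.7 eye_c [-20.91   0.04 210.99] th 61.997153913944935 yaw 0.10320557971063224 Fc [-0.82  0.97 -1.34] tq [-0.17  0.25 -0.  ] w 21.345439015188003 q6 -2.9851539739951565
t 30.325 eye_c [-20.89   0.02 209.54] th 62.00109955808497 yaw 0.10491019878286759 Fc [ 0.37  0.44 -0.61] tq [-0.14  0.28  0.03] w 20.915954328168596 q6 -2.9914366039336615
```

```bash
python3 -m pendant '[[[0,0,-0.4],[0,0,0],1],[[0,0,-0.4],[0,0,0],1],[[0,0,-0.4],[0,0,0],1],[[0,0,0],[0,0,0],1],[[0,0,0],[0,0,0],1]]' >/dev/null; python3 st.py c && python3 -m pendant '[[[0,0,-0.4],[0,0,0],1],[[0,0,-0.4],[0,0,0],1],[[0,0,-0.4],[0,0,0],1],[[0,0,0],[0,0,0],1],[[0,0,0],[0,0,0],1]]' >/dev/null && python3 st.py c
```

```text
t 30.95 eye_c [-20.79  -0.08 208.52] th 62.01833984783362 yaw 0.11947242255273614 Fc [0.46 0.08 1.47] tq [ 0.02  0.04 -0.03] w 20.979021634519633 q6 -2.9965125078206167
CONTACT 0.24411151303758002
```

```bash
python3 -m pendant '[[[0,0,0],[0,0,0],0.2],[[0,0,0],[0,0,0],0.0],[[0,0,0],[0,0,0],-0.1],[[0,0,0],[0,0,0],-0.1],[[0,0,0],[0,0,0],-0.1]]' 20; python3 - <<'E'
from h import *
from bench import bot
for n,(r0,r1,c0,c1) in dict(scene=(100,210,170,290),wrist=(0,384,0,512)).items():
    a=bot.snapshot(n)["img"][r0:r1,c0:c1];f=5 if n=="scene" else 1.2
    cv2.imwrite(f"pics/{n}4z.png",cv2.resize(a,None,fx=f,fy=f,interpolation=cv2.INTER_CUBIC))
E
python3 st.py
```

```text
time: 31.58
ee_pos: [0.5817, 0.1897, 0.0833]
tool_rot: [-1.699, 0.314, 1.274]
wrist_force: [0.3, 0.5, -0.3]
width: 0.047
t 31.675 eye_c [-20.91   0.06 208.33] th 62.00000560917147 yaw 0.10864681623709797 Fc [-0.49  0.44  0.83] tq [-0.11  0.21  0.03] w 46.57829323986925 q6 -2.9965759502246407
```

View pics/scene4z.png

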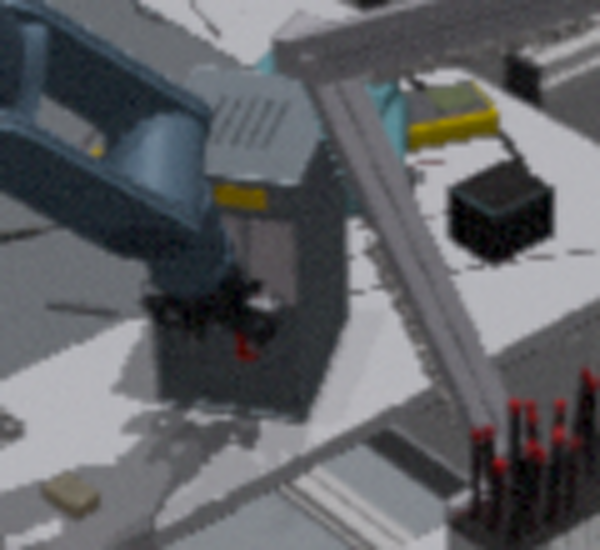

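View pics/wrist4z.png

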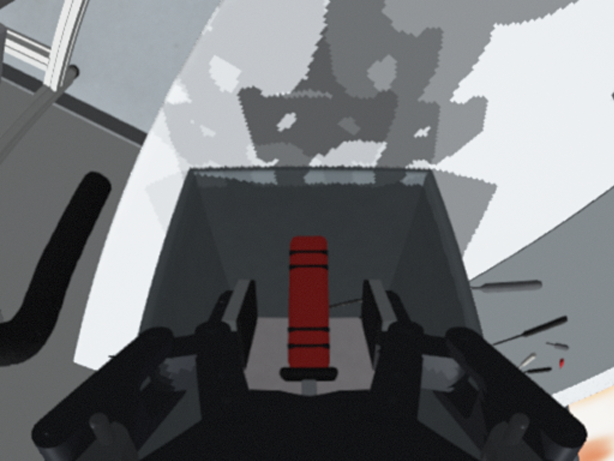

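```bash
python3 -m pendant '[[[-8,-6,0],[0,0,0],-0.1],[[-20,-15,0],[0,0,0],-0.1],[[-28,-21,0],[0,0,0],-0.1],[[-28,-21,0],[0,0,0],-0.1],[[-28,-21,5],[0,0,0],-0.1]]'; python3 -m pendant '[[[-16,-12,5],[0,0,0],-0.1],[[0,0,0],[0,0,0],-0.1],[[0,0,0],[0,0,0],-0.1],[[0,0,0],[0,0,0],-0.1],[[0,0,0],[0,0,0],-0.1]]'; python3 - <<'E'
from h import *
from bench import bot
for n,(r0,r1,c0,c1) in dict(scene=(100,210,170,290),wrist=(0,384,0,512)).items():
  for k in range(2):
    a=bot.snapshot(n)["img"][r0:r1,c0:c1];f=5 if n=="scene" else 1.2
    cv2.imwrite(f"pics/{n}5{k}z.png",cv2.resize(a,None,fx=f,fy=f,interpolation=cv2.INTER_CUBIC))
print(bot.state()["time"])
E
```

```text
time: 32.3
ee_pos: [0.4735, 0.1155, 0.1058]
tool_rot: [-1.693, 0.355, 1.292]
wrist_force: [0.1, 0.1, 0.9]
width: 0.0466
time: 32.92
ee_pos: [0.4599, 0.1061, 0.1131]
tool_rot: [-1.693, 0.36, 1.295]
wrist_force: [0.1, -1.0, 0.5]
width: 0.0468
33.125
```

View pics/scene50z.png

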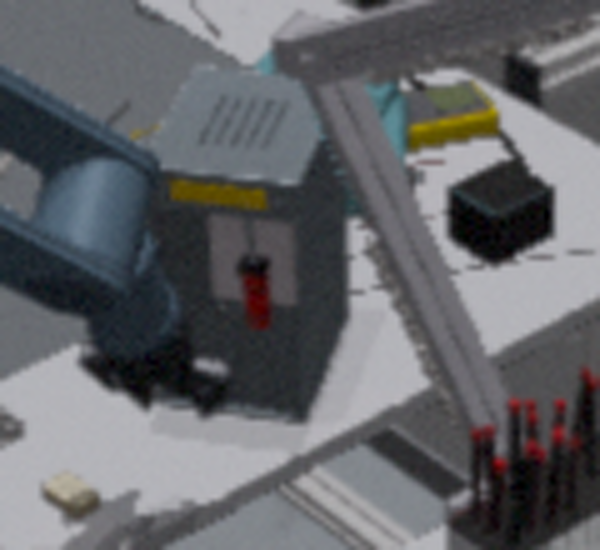

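View pics/wrist50z.png

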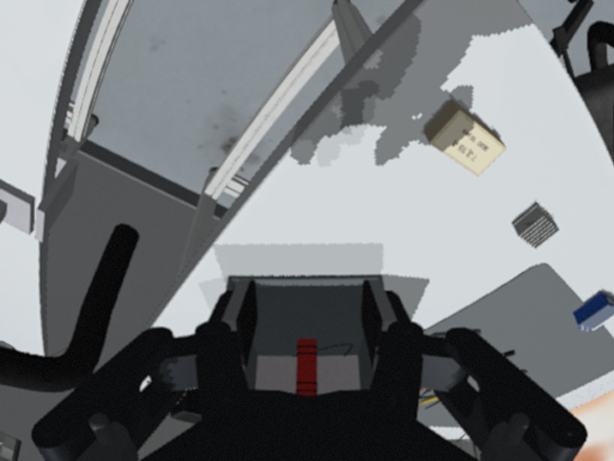

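```bash
for i in 1 2 3 4 5 6; do python3 -m pendant '[[[0,0,0],[0,0,0],-0.1],[[0,0,0],[0,0,0],-0.1],[[0,0,0],[0,0,0],-0.1],[[0,0,0],[0,0,0],-0.1],[[0,0,0],[0,0,0],-0.1]]' >/dev/null; done; cat > trk.py <<'E'
from h import *
from bench import bot
np.set_printoptions(precision=2,suppress=True)
out=[]
for k in range(12):
    t=bot.state()["time"];im=bot.snapshot("scene")["img"][140:175,205:240].astype(int)
    m=(im[:,:,2]>90)&(im[:,:,1]<60)&(im[:,:,0]<70)
    r,c=np.nonzero(m);w=im[:,:,2][m];out.append((t,len(r),140+(r*w).sum()/w.sum(),205+(c*w).sum()/w.sum()))
print(np.array(out));s=bot.state();print(s["q"],s["qd"])
E
python3 trk.py
```

```text
[[36.88  0.     nan   nan]
 [36.92  0.     nan   nan]
 [36.98  0.     nan   nan]
 [37.02  0.     nan   nan]
 [37.08  0.     nan   nan]
 [37.12  0.     nan   nan]
 [37.17  0.     nan   nan]
 [37.23  0.     nan   nan]
 [37.27  0.     nan   nan]
 [37.33  0.     nan   nan]
 [37.38  0.     nan   nan]
 [37.42  0.     nan   nan]]
[-0.35  0.05  2.27  0.74  0.66 -3.12] [ 0. -0. -0.  0. -0.  0.]trk.py:8: RuntimeWarning: invalid value encountered in scalar divide
  r,c=np.nonzero(m);w=im[:,:,2][m];out.append((t,len(r),140+(r*w).sum()/w.sum(),205+(c*w).sum()/w.sum()))
```

```bash
sed -i 's/m=.*/m=im[:,:,2]-np.maximum(im[:,:,1],im[:,:,0])>40/' trk.py; python3 trk.py;  python3 - <<'E'
from h import *
from bench import bot
a=bot.snapshot("scene")["img"];cv2.imwrite("pics/s6.png",cv2.resize(a[100:210,170:290],None,fx=5,fy=5,interpolation=cv2.INTER_CUBIC))
a=bot.snapshot("wrist")["img"];cv2.imwrite("pics/w6.png",a)
E
```

```text
Traceback (most recent call last):
  File "trk.py", line 6, in <module>
    t=bot.state()["time"];im=im[:,:,2]-np.maximum(im[:,:,1],im[:,:,0])>40
                             ^^
NameError: name 'im' is not defined. Did you mean: 'id'?
```

View pics/s6.png

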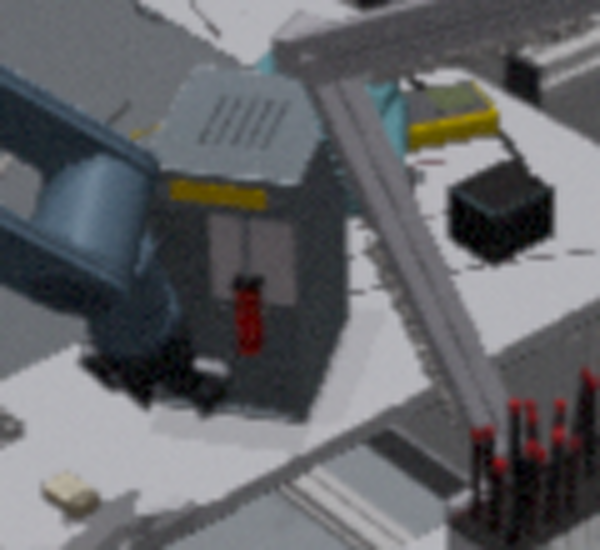

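```bash
cat > trk.py <<'E'
from h import *
from bench import bot
np.set_printoptions(precision=2,suppress=True)
out=[]
for k in range(12):
    t=bot.state()["time"];im=bot.snapshot("scene")["img"][145:180,205:240].astype(int)
    d=im[:,:,2]-np.maximum(im[:,:,1],im[:,:,0]);m=d>25
    r,c=np.nonzero(m);w=d[m];out.append((t,len(r),145+(r*w).sum()/w.sum(),205+(c*w).sum()/w.sum()))
print(np.array(out))
E
python3 trk.py
```

```text
[[ 37.58  64.   164.01 219.24]
 [ 37.62  64.   164.04 219.27]
 [ 37.67  63.   163.97 219.25]
 [ 37.73  64.   164.   219.26]
 [ 37.77  63.   163.97 219.23]
 [ 37.83  64.   163.98 219.26]
 [ 37.88  64.   163.96 219.27]
 [ 37.92  63.   164.02 219.24]
 [ 37.98  63.   164.01 219.26]
 [ 38.02  63.   164.01 219.24]
 [ 38.08  64.   164.03 219.26]
 [ 38.12  64.   164.04 219.24]]
```

```bash
python3 - <<'E'
from h import *
from bench import bot
np.set_printoptions(precision=1,suppress=True)
for x in(-28,-22,-18,-14): print(x,"handle",proj("scene",c2w((x,0,61))),"guard",proj("scene",c2w((x,0,102))),"tail",proj("scene",c2w((x,0,22))))
for dx,dz in((-20,2),(20,2)): print("tilted",dx,proj("scene",c2w((-18+dx,0,61+dz))),)
s=bot.state();bot.snapshot("scene");print(bot.pinpoint("wand","scene"),bot.pinpoint("eye","scene"));print(s["time"],s["wrist_force"])
E
```

```text
-28 handle [164.3 219.2] guard [157.4 218.8] tail [170.8 219.5]
-22 handle [163.6 219.5] guard [156.7 219.1] tail [170.1 219.8]
-18 handle [163.2 219.7] guard [156.3 219.3] tail [169.6 220. ]
-14 handle [162.7 219.9] guard [155.8 219.6] tail [169.1 220.2]
tilted -20 [165.2 218.6]
tilted 20 [160.6 220.7]
[{'at': [161.5, 221.2], 'p': 0.63}] [{'at': [201.5, 184.2], 'p': 0.73}]
38.175 [0.  0.6 0.4]
```

View pics/w6.png

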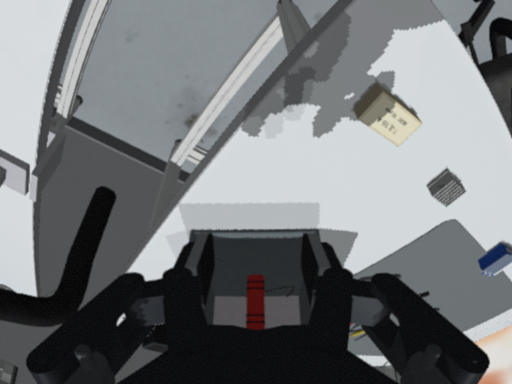

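```bash
python3 -c "
from bench import bot
print(bot.hand_in(), bot.state()['time'])"
```

```text
the job is handed in; nothing more can be done
the job is handed in; nothing more can be done
```

The wand is hanging by its eye on the cabinet hook, handle down, and I handed the job in at about 38 s of the 72 s allowed. `hand_in` gives no verdict, so I can't say whether it passed.

**What I did**
- I gripped the handle with the tool leaning 30°, carried the wand round the screwdriver rack and lamp arm, and passed the eye in under the front board.
- A light touch on the roof (about 4 N) checked the height.
- I then swept the eye slowly inwards and touched the hook with about 6 N, which puts the tip near cabinet x = -26 mm. Pulling back met about 5 N the other way, so the hook was inside the eye.
- I lowered the eye until it rested on the hook's trough (about 2 N), opened the gripper and backed straight out.

**Last checks**
- **Swing:** the handle stayed put to within 0.1 pixel over 0.55 s, so the swing had died out.
- **Position:** the handle appears within about 1 pixel of where a straight-hanging wand should be.
- **Robot:** the wrist force was at noise level, and the fingers were about 14 cm in front of the cabinet.
- **Bystanders:** the arm never came near the reel, tin, card box or heat sink. I did not measure their positions again afterwards.

**What disagreed or fell short**
- **Eye detection:** in the last picture the network put the eye in the wrong place (pixel 201, 184), so I ignored it. The eye's position rests on the touches and the handle's position instead.
- **Joint 6:** it was near its range limit, so I released the wand about 28° from vertical and let the swing die out. Joint 6 sat at about -3.12 rad, its limit, when I handed in.

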